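# Load finished lugs and cover plates for the paint shop

## Task

The welded lugs and cover plates on the bench are finished; load them for the trip to the paint shop. Hang every lug by its eye on a peg of the blue hanging rack, far enough on that the peg's gravity keeper drops fully down again in front of it, and push every cover plate from the timber block down into a slot of the grey dunnage rack until it is fully home on the floor between its spring clips. Any free peg and any free slot will do; let go of everything, and leave the spray can, the tape measure and the magnetic square where they are.

Things in the scene. Friction and masses are not known exactly. Their poses are not given: they have to be found in the camera images.
- lug0: steel lug, 0.3-0.5 kg, may be absent: base plate 56 (x) x 60 (y) x 8 mm, on its middle an upright flat bar 50 mm wide (y), 6 mm thick (x), top 112 mm above the underside, with a round 30 mm eye through it along x, centre 75 mm above the underside. Origin: centre of the underside, z up. Same turned half round. Stands on the bench before the hanging rack
- lug0_eye (a point): centre of the eye of lug0, in the middle of the bar's thickness
- lug1: steel lug, 0.3-0.5 kg, may be absent: base plate 56 (x) x 60 (y) x 8 mm, on its middle an upright flat bar 50 mm wide (y), 6 mm thick (x), top 112 mm above the underside, with a round 30 mm eye through it along x, centre 75 mm above the underside. Origin: centre of the underside, z up. Same turned half round. Stands on the bench before the hanging rack
- lug1_eye (a point): centre of the eye of lug1, in the middle of the bar's thickness
- lug2: steel lug, 0.3-0.5 kg, may be absent: base plate 56 (x) x 60 (y) x 8 mm, on its middle an upright flat bar 50 mm wide (y), 6 mm thick (x), top 112 mm above the underside, with a round 30 mm eye through it along x, centre 75 mm above the underside. Origin: centre of the underside, z up. Same turned half round. Stands on the bench before the hanging rack
- lug2_eye (a point): centre of the eye of lug2, in the middle of the bar's thickness
- cover0: flat aluminium cover plate, 0.1-0.2 kg, may be absent: 110 mm wide (x), 4 mm thick (y), 120 mm tall (z), three dark louvres. Origin: middle of its lower edge. Same turned half round. Stands in a groove of a fixed timber block (120 x 190 mm, top 46 mm above the bench; grooves 60 mm apart, 6.8 wide, 34 deep), its top 86 mm free
- cover1: flat aluminium cover plate, 0.1-0.2 kg, may be absent: 110 mm wide (x), 4 mm thick (y), 120 mm tall (z), three dark louvres. Origin: middle of its lower edge. Same turned half round. Stands in a groove of a fixed timber block (120 x 190 mm, top 46 mm above the bench; grooves 60 mm apart, 6.8 wide, 34 deep), its top 86 mm free
- cover2: flat aluminium cover plate, 0.1-0.2 kg, may be absent: 110 mm wide (x), 4 mm thick (y), 120 mm tall (z), three dark louvres. Origin: middle of its lower edge. Same turned half round. Stands in a groove of a fixed timber block (120 x 190 mm, top 46 mm above the bench; grooves 60 mm apart, 6.8 wide, 34 deep), its top 86 mm free
- peg0 (a point): tip, on the axis, of the lowest-y of 3 level round pegs (10 mm thick, 100 mm apart) of the fixed blue hanging rack; 230 mm above the bench. x runs along the peg to its root, 88 mm on, at a 22 mm crossbar (top 241 mm above the bench) on two posts 148 mm either side of the middle peg; z up. Base plate 10 mm thick, from 35 mm behind the tips
- keeper0 (a joint): gravity keeper hinged in the tip of peg0: loose flap, 30 g, 5 mm thick, 7 wide, hanging to 41 mm below the axis. 0 rad hanging, up to 1.4 swung inwards and up under the peg; cannot swing outwards. The lower rim of an eye slid on from the tip pushes it in and up; when the bar's middle is 40 mm or more past the tip it drops to 0 before the bar
- peg1 (a point): tip, on the axis, of the middle of 3 level round pegs (10 mm thick, 100 mm apart) of the fixed blue hanging rack; 230 mm above the bench. x runs along the peg to its root, 88 mm on, at a 22 mm crossbar (top 241 mm above the bench) on two posts 148 mm either side of the middle peg; z up. Base plate 10 mm thick, from 35 mm behind the tips
- keeper1 (a joint): gravity keeper hinged in the tip of peg1: loose flap, 30 g, 5 mm thick, 7 wide, hanging to 41 mm below the axis. 0 rad hanging, up to 1.4 swung inwards and up under the peg; cannot swing outwards. The lower rim of an eye slid on from the tip pushes it in and up; when the bar's middle is 40 mm or more past the tip it drops to 0 before the bar
- peg2 (a point): tip, on the axis, of the highest-y of 3 level round pegs (10 mm thick, 100 mm apart) of the fixed blue hanging rack; 230 mm above the bench. x runs along the peg to its root, 88 mm on, at a 22 mm crossbar (top 241 mm above the bench) on two posts 148 mm either side of the middle peg; z up. Base plate 10 mm thick, from 35 mm behind the tips
- keeper2 (a joint): gravity keeper hinged in the tip of peg2: loose flap, 30 g, 5 mm thick, 7 wide, hanging to 41 mm below the axis. 0 rad hanging, up to 1.4 swung inwards and up under the peg; cannot swing outwards. The lower rim of an eye slid on from the tip pushes it in and up; when the bar's middle is 40 mm or more past the tip it drops to 0 before the bar
- slot0 (a point): middle of the floor of the lowest-y of 3 slots (60 mm apart) of the fixed grey dunnage rack, 12 mm above the bench; x along the slot, z up. Guide pins at x -43 and 43 mm: 8 mm thick, 7 mm apart, 47 high. End rails at x -70 and 70: 26 high. Between: 2 spring leaves, 30 mm long, mouth 12 wide at 49 up, 1 wide at 35 up; pushing a plate in takes 8-16 N
- slot1 (a point): middle of the floor of the middle of 3 slots (60 mm apart) of the fixed grey dunnage rack, 12 mm above the bench; x along the slot, z up. Guide pins at x -43 and 43 mm: 8 mm thick, 7 mm apart, 47 high. End rails at x -70 and 70: 26 high. Between: 2 spring leaves, 30 mm long, mouth 12 wide at 49 up, 1 wide at 35 up; pushing a plate in takes 8-16 N
- slot2 (a point): middle of the floor of the highest-y of 3 slots (60 mm apart) of the fixed grey dunnage rack, 12 mm above the bench; x along the slot, z up. Guide pins at x -43 and 43 mm: 8 mm thick, 7 mm apart, 47 high. End rails at x -70 and 70: 26 high. Between: 2 spring leaves, 30 mm long, mouth 12 wide at 49 up, 1 wide at 35 up; pushing a plate in takes 8-16 N
- spray_can: grey spray can, 56 mm diameter, 130 mm tall, standing; not part of the job
- tape: yellow pocket tape measure, 62 x 34 x 60 mm, standing; not part of the job
- mag_square: red triangular magnetic welding square, about 110 mm, 14 mm thick, lying flat; not part of the job
Things that resemble listed ones, but are neither listed nor needed, are in the scene too. What is shaped like the lug0 but orange is not meant. Leave any purple look-alike of the lug1 alone.

How it is judged:
By the outcome, as a careful person would: the job done as asked, in the order asked, and still so for the second after the job is handed in, with the robot touching nothing.
Of lug0, lug1, lug2 only 2 to 3 are there at a start; the rules pass over those that are not, and their reading is None.
Of cover0, cover1, cover2 only 2 to 3 are there at a start; the rules pass over those that are not, and their reading is None.
At some moment in a run one of lug0, lug1, lug2 may be knocked a few centimetres aside while the robot is not near it.
Once in a run the grip may slacken for a moment while it holds something.
It also fails if it takes over 210 s, if anything falls off the work surface, if the arm or the gripper's body presses on something with over 40 N, if the wrist force passes 120 N, or if a joint passes its speed limit or range.

## Robot

A 6-joint arm with a two-finger parallel gripper is mounted at the origin on the work surface. World frame = base frame: x ahead of the robot, y to its left, z up, the work surface at z = 0. Lengths are in mm, angles in rad, forces in N, time in s.
With the tool pointing down it reaches from about 350 to 975 mm from the base axis. Payload 7.1 kg.
Tool frame: the origin (TCP) lies midway between the tips of the shut fingers; the grasp point (between the pads) lies ctrl.grip_point_offset behind it (ctrl.grip_point_offset is the distance from the TCP to the grasp point, in mm); z points along the fingers, y is the line along which they close (so a half turn about z gives the same grasp; the last joint's range is limited). The gripper opens to 88 mm and grips with 3 to 60 N. Pads are 20 mm wide; open, the fingers measure 115 mm over their backs; the gripper's body (75 mm by 178 mm) begins 61 mm behind the grasp point.
Start: joints at [1.189, 0.423, 1.63, -0, 1.089, -0.019], TCP at [221.776, 584.312, 222.675] pointing down, gripper open.
Joint ranges: [-3, 3], [-0.9, 2.11], [0.09, 2.58], [-1.31, 4.45], [0.11, 2.69], [-2.54, 2.54]. Speed limits (rad/s): [2.39, 2.39, 3.01, 3.14, 3.14, 3.14].

## Interface

Orientations are given as a rotation vector (axis times angle).
In Python, from workcell import ctrl gives the robot as it stands.
- The arm moves only by the tool apply_moves, never from a script. Its argument "targets" is a list of rows, each an object of numbers: "tx", "ty", "tz": the shift along the world's x, y, z in m; "spin": the turn about the world's z in degrees. In form: [{"tx": .., "ty": .., "tz": .., "spin": ..}, ...]. A call has exactly 8 rows; each row is the pose to reach, as a shift and turn from the pose commanded when the call began; what a row does not reach only later rows make up. A row lasts 1/10 s, in which the tool goes at most 50 mm and 8.59 degrees, less where a joint would pass 70% of its speed; a pose out of reach is approached as far as the arm can. A call with a gripper value outside its range is refused whole. "gripper" is the closure, from -1 (fully open) to 1 (shut), set as the call begins (left out, the last holds). The fingers move at their own pace and stop on an object; the grip force is fixed at half the most. Time passes only in rows, so rows that repeat a pose let the fingers close, or fill a call up. It gives the time, the measured TCP pose, the force, the opening and the grip force at its end, in the units of the state.
- ctrl.get_obs(): the state, without advancing time (a new reading comes with each control period).
- ctrl.get_image(name): name is "side" or "top" or "wrist"; returns the picture (420x560x3 uint8, red, green, blue); there is no depth.
- ctrl.get_calibration(name): a dict with "fov_y" (degrees; the focal length in pixels is half the picture's height over the tangent of half this angle, whatever the lens; pixels are square), "cx", "cy" (the principal point, pixels), "rvec" (rotation vector, rad) and "tvec" (3), from world to camera coordinates, as OpenCV has them. Camera axes: x right, y down, z forward; pixel columns grow to the right and rows downward; lengths in mm; the calibration is good to about 2 mm. A picture is of the moment at which its call begins: read the wrist's pose just before it. get_calibration takes no time and is no camera call; for the wrist camera it gives the pose at the moment of the call.
- ctrl.close_job(): hands the job in; it is judged then, once.
Trained networks look in the newest picture that a camera, given by its name, has taken for a name from the list of things; names that differ only in an ending like _2 or _b are one class to them, and where a whole thing is asked for, a point or a joint stands for the part that bears it (a point fixed in the world has none). Each returns a list of dicts, best first, with "score" (0 to 1); they miss things now and then, are a little off and sometimes report something else, mostly with a low value. They report only what shows in the picture. A call takes as long as a camera call. They do not tell look-alikes from the thing itself.
- ctrl.outline_of(name, camera): "pixels" (420x560 bool, what is visible of it) and "box" ([left, top, right, bottom] in pixels, round what is visible of it).
- ctrl.pinpoint(name, camera): "uv" ([column, row] in pixels: a listed point, or the origin of a listed thing).
The state is a dict: "t": time; "qpos": joint angles; "qvel": joint speeds; "joint_torque": joint torques, N m; "ee_pos": TCP position; "orientation": TCP orientation; "ft_force": force on the tool from outside, world axes, zero at the start; "moment": the same for the moment, N m; "width": finger opening in mm; "grasp_force": force on a finger pad.
Only numpy, scipy, OpenCV 4.12 (cv2) and the standard library are available. Lean on these libraries where they do the work, as an engineer would, in place of code of your own. Each camera call takes 0.05 s, during which the arm holds its last target. There are 200 camera calls.

## Working session

There is one attempt and no reset: what is moved stays moved. The work goes in short steps, Python scripts to look and compute and a tool call to move; the robot and the scene stay as the last step left them, time stands still between calls to the robot, and variables do not carry over. Pictures are saved under pics/ and viewed, at most 14 in all, crops included, and the job is handed in when it is done.

Besides the shell and the picture viewer there is one more tool, called after "Call:" as a command line: name --argument value ..., lists and objects as JSON in quotes. apply_moves: Moves the arm, as the interface text tells. Its arguments: {"type":"object","properties":{"targets":{"type":"array"},"gripper":{"type":"number"}},"required":["targets"]}

```bash
mkdir -p pics; python3 - <<'E'
from workcell import ctrl
import cv2,numpy as np
for n in ["top","side"]:
    im=ctrl.get_image(n); cv2.imwrite(f"pics/{n}0.png",im[:,:,::-1])
    c=ctrl.get_calibration(n); print(n,c)
o=ctrl.get_obs();print({k:np.round(v,3) for k,v in o.items()}); print(ctrl.grip_point_offset)
print(ctrl.get_calibration("wrist"))
E
```

```text
top {'fov_y': 45.19222736747589, 'cx': 287.11538001786454, 'cy': 215.368524245025, 'rvec': array([ 2.12054986, -2.18262617,  0.14510344]), 'tvec': array([ -25.17580637,  597.10213127, 1421.69048751])}
side {'fov_y': 55.6986785119506, 'cx': 281.6370850527836, 'cy': 211.89683040906186, 'rvec': array([ 0.06118655, -2.88001282,  1.21808484]), 'tvec': array([ 559.69295689,  157.39035871, 1220.49000495])}
{'t': np.float64(0.1), 'qpos': array([ 1.189,  0.424,  1.631, -0.   ,  1.089, -0.019]), 'qvel': array([ 0.   , -0.002, -0.002, -0.001,  0.   , -0.   ]), 'joint_torque': array([ 1.0000e-03, -5.4562e+01, -2.7433e+01,  6.5000e-02,  1.9000e-02,
        0.0000e+00]), 'ee_pos': array([221.591, 583.858, 221.967]), 'orientation': array([-5.67e-01, -3.09e+00,  2.00e-03]), 'ft_force': array([ 0.098, -0.267,  0.055]), 'moment': array([ 0.024, -0.008, -0.023]), 'grasp_force': np.float64(0.0), 'width': np.float64(88.004)}
18.700000000000003
{'fov_y': 66.86728999454523, 'cx': 282.6895141737294, 'cy': 208.96454871579186, 'rvec': array([-2.41166977, -1.6648543 , -0.20549088]), 'tvec': array([-624.28909809,  -30.25759455,  388.80133371])}
```

View pics/top0.png

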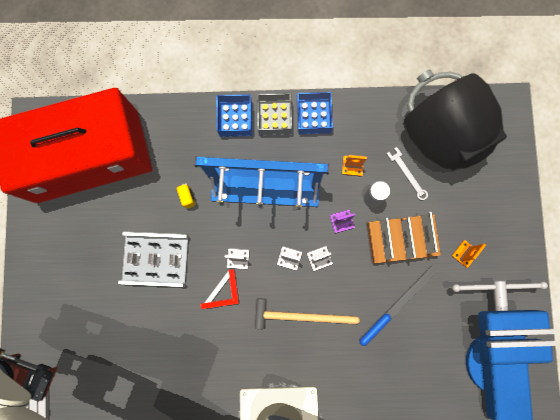

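View pics/side0.png

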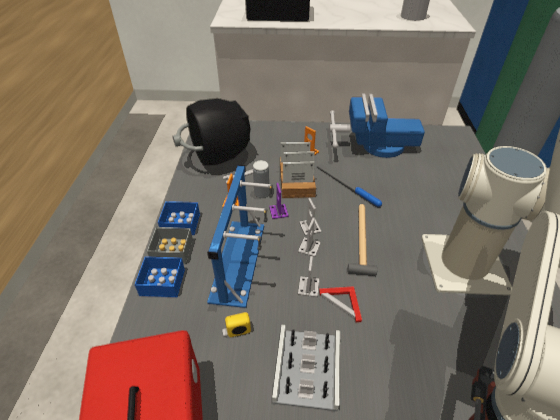

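The top view shows the candidates: grey lugs at about (237,258), (290,258) and (319,258). The look-alikes are purple at (343,221) and orange at (354,165) and (468,252). The timber block is at (404,238), the blue rack at (262,185) and the grey dunnage rack at (155,260). By colour, the three light-grey lugs are the ones wanted. I'll check them in a crop.

```bash
cat > h.py <<'E'
from workcell import ctrl
import cv2,numpy as np
from scipy.spatial.transform import Rotation as R
def cal(n):
    c=ctrl.get_calibration(n); f=210/np.tan(np.radians(c["fov_y"]/2))
    return np.array([[f,0,c["cx"]],[0,f,c["cy"]],[0,0,1]]),R.from_rotvec(c["rvec"]).as_matrix(),np.array(c["tvec"])
def plane(C,uv,z):
    K,Rm,t=C; d=Rm.T@np.linalg.inv(K)@np.r_[uv,1]; o=-Rm.T@t
    return o+d*(z-o[2])/d[2]
def proj(C,P):
    K,Rm,t=C; p=(np.atleast_2d(P)@Rm.T+t)@K.T; return p[:,:2]/p[:,2:]
def tri(L):  # list of (C,uv)
    A=np.zeros((3,3));b=np.zeros(3)
    for C,uv in L:
        K,Rm,t=C; d=Rm.T@np.linalg.inv(K)@np.r_[uv,1]; d/=np.linalg.norm(d); M=np.eye(3)-np.outer(d,d); A+=M; b+=M@(-Rm.T@t)
    return np.linalg.solve(A,b)
def snap(n,f=None):
    C=cal(n); im=ctrl.get_image(n)[:,:,::-1].copy()
    if f: cv2.imwrite("pics/"+f,im)
    return C,im
E
python3 - <<'E'
from h import *
C=cal("wrist"); o=ctrl.get_obs(); print("cam",-C[1].T@C[2], C[1][2], o["ee_pos"],R.from_rotvec(o["orientation"]).as_matrix())
C,im=snap("top"); a=cv2.resize(im[140:310,110:310],None,fx=3.5,fy=3.5,interpolation=cv2.INTER_CUBIC)
b=cv2.resize(im[140:290,280:480],None,fx=4,fy=4,interpolation=cv2.INTER_CUBIC); cv2.imwrite("pics/crop1.png",b)
for n in ["lug0","cover0","lug0_eye"]:
    for d in ctrl.pinpoint(n,"top"): print(n,np.round(d["uv"]),round(d["score"],2),np.round(plane(C,d["uv"],{"lug0":0,"cover0":12,"lug0_eye":75}[n])))
for n in ["peg0","peg1","peg2","slot0","slot1","slot2","spray_can","tape"]:
    for d in ctrl.pinpoint(n,"top")[:3]: print(n,np.round(d["uv"]),round(d["score"],2),np.round(plane(C,d["uv"],230 if n[0]=="p" else 12)))
E
```

```text
cam [160.01896897 607.43898164 383.70651581] [ 0.22840615 -0.08775834 -0.96960255] [221.59129137 583.85762266 221.96740529] [[-9.34910719e-01  3.54882615e-01 -5.26310137e-04]
 [ 3.54883005e-01  9.34909788e-01 -1.31964765e-03]
 [ 2.37324910e-05 -1.42053125e-03 -9.99998991e-01]]
lug0 [338. 220.] 0.9 [ 584. -193.    0.]
lug0 [316. 257.] 0.86 [ 475. -123.    0.]
lug0 [239. 261.] 0.8 [469. 102.   0.]
lug0 [290. 260.] 0.76 [469. -47.   0.]
lug0 [354. 164.] 0.65 [ 753. -249.    0.]
lug0 [467. 256.] 0.57 [ 465. -568.    0.]
cover0 [381. 240.] 0.68 [ 520. -314.   12.]
cover0 [425. 233.] 0.61 [ 536. -445.   12.]
cover0 [404. 240.] 0.58 [ 519. -383.   12.]
lug0_eye [321. 257.] 0.81 [ 471. -134.   75.]
lug0_eye [354. 160.] 0.74 [ 746. -239.   75.]
lug0_eye [473. 253.] 0.69 [ 471. -559.   75.]
peg0 [261. 204.] 0.89 [602.  23. 230.]
peg0 [298. 204.] 0.86 [598. -69. 230.]
peg0 [133. 257.] 0.7 [477. 346. 230.]
peg1 [261. 204.] 0.89 [602.  23. 230.]
peg1 [298. 204.] 0.86 [598. -69. 230.]
peg1 [133. 257.] 0.7 [477. 346. 230.]
peg2 [261. 204.] 0.89 [602.  23. 230.]
peg2 [298. 204.] 0.86 [598. -69. 230.]
peg2 [133. 257.] 0.7 [477. 346. 230.]
slot0 [132. 259.] 0.98 [484. 413.  12.]
slot0 [177. 261.] 0.7 [476. 282.  12.]
slot0 [155. 256.] 0.66 [490. 347.  12.]
slot1 [132. 259.] 0.98 [484. 413.  12.]
slot1 [177. 261.] 0.7 [476. 282.  12.]
slot1 [155. 256.] 0.66 [490. 347.  12.]
slot2 [132. 259.] 0.98 [484. 413.  12.]
slot2 [177. 261.] 0.7 [476. 282.  12.]
slot2 [155. 256.] 0.66 [490. 347.  12.]
spray_can [368. 196.] 0.75 [ 652. -284.   12.]
spray_can [175. 261.] 0.38 [476. 289.  12.]
spray_can [238. 262.] 0.27 [468. 104.  12.]
tape [188. 198.] 0.63 [661. 251.  12.]
```

View pics/crop1.png

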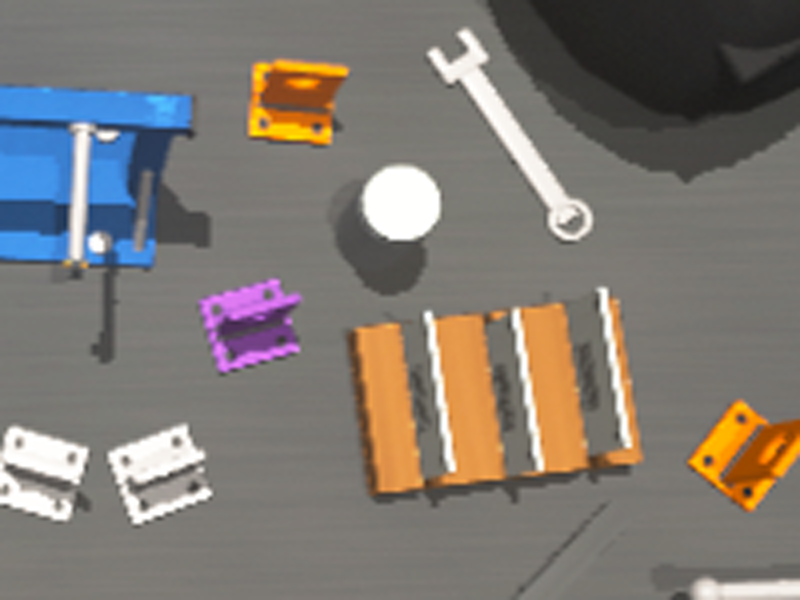

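The crop shows three white-edged covers in the block and the grey lugs apart from the purple one (crop 250,325), so the choice holds. I'll move the wrist camera over the lugs.

Call:
apply_moves --targets '[{"tx": 0.02,"ty": -0.04,"tz": 0.01,"spin": -8},{"tx": 0.04,"ty": -0.08,"tz": 0.02,"spin": -16},{"tx": 0.06,"ty": -0.12,"tz": 0.03,"spin": -24},{"tx": 0.08,"ty": -0.16,"tz": 0.04,"spin": -32},{"tx": 0.1,"ty": -0.2,"tz": 0.04,"spin": -40},{"tx": 0.12,"ty": -0.24,"tz": 0.04,"spin": -48},{"tx": 0.14,"ty": -0.28,"tz": 0.04,"spin": -56},{"tx": 0.16,"ty": -0.32,"tz": 0.04,"spin": -64}]'

```text
t: 1.5
ee_pos: [382.3, 262.7, 263.0]
orientation: [2.124, 2.314, 0.001]
ft_force: [0.8, 0.4, -0.1]
width: 88.0
grasp_force: 0.0
```

Call:
apply_moves --targets '[{"tx": 0.01,"ty": -0.04,"tz": 0.0,"spin": -5},{"tx": 0.03,"ty": -0.08,"tz": 0.0,"spin": -5},{"tx": 0.05,"ty": -0.12,"tz": 0.0,"spin": -5},{"tx": 0.07,"ty": -0.16,"tz": 0.0,"spin": -5},{"tx": 0.09,"ty": -0.2,"tz": 0.0,"spin": -5},{"tx": 0.09,"ty": -0.24,"tz": 0.0,"spin": -5},{"tx": 0.09,"ty": -0.25,"tz": 0.0,"spin": -5},{"tx": 0.09,"ty": -0.25,"tz": 0.0,"spin": -5}]'

```text
t: 2.3
ee_pos: [471.7, 13.3, 262.7]
orientation: [-2.22, -2.222, -0.0]
ft_force: [-0.6, -0.3, -0.6]
width: 88.2
grasp_force: 0.0
```

```bash
python3 - <<'E'
from h import *
C,im=snap("wrist","w1.png")
o=ctrl.get_obs();print(o["t"],o["ee_pos"],R.from_rotvec(o["orientation"]).as_matrix()[:,0],-C[1].T@C[2])
for n,z in [("lug0",0),("lug0_eye",75),("peg0",230),("slot0",12)]:
    for d in ctrl.pinpoint(n,"wrist"): print(n,np.round(d["uv"]),round(d["score"],2),np.round(plane(C,d["uv"],z)))
E
```

```text
2.35 [471.6379072   14.34105316 262.71383564] [-2.08155822e-03  9.99997736e-01  4.40982224e-04] [471.80738086  79.29756866 424.41635136]
lug0 [287. 222.] 0.97 [479. -45.   0.]
lug0 [353. 322.] 0.97 [ 579. -203.    0.]
lug0 [284. 107.] 0.85 [474. 106.   0.]
lug0 [281. 277.] 0.83 [ 470. -130.    0.]
lug0 [538.  36.] 0.55 [781. 189.   0.]
peg0 [489. 208.] 0.72 [602.  31. 230.]
peg0 [536.  35.] 0.65 [612. 130. 230.]
```

View pics/w1.png

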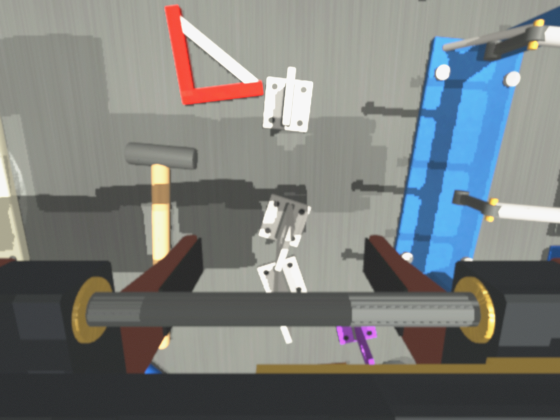

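The view shows lug A at (287,105), lug B at (285,220) and lug C at (282,285), which the gripper partly hides. Purple is at (355,335), and the peg tips are at (491,210) and (535,40). I'll fit the lug poses by silhouette.

```bash
cat >> h.py <<'E'
from scipy.optimize import minimize
def box(x,y,z): return np.array([[a,b,c] for a in x for b in y for c in z],float)
LUG=[box((-28,28),(-30,30),(0,8)),box((-3,3),(-25,25),(8,112))]
COV=[box((-55,55),(-2,2),(46-12,120))]
def render(C,parts,p,z=0):
    m=np.zeros((420,560),np.uint8)
    Rz=R.from_euler("z",p[2]).as_matrix()
    for P in parts:
        uv=proj(C,P@Rz.T+[p[0],p[1],z]); cv2.fillConvexPoly(m,np.round(cv2.convexHull(uv.astype(np.float32))*16).astype(np.int32),255,cv2.LINE_AA,4)
    return m/255.
def fit(C,mask,parts,p0,z=0,yaws=np.radians(range(-80,100,20)),valid=None):
    M=cv2.GaussianBlur(mask.astype(float),(0,0),1.2); V=np.ones_like(M) if valid is None else valid
    f=lambda p:(((cv2.GaussianBlur(render(C,parts,p,z),(0,0),1.2)-M)**2)*V).sum()/M.sum()
    c=lambda q:f([q[0]*10,q[1]*10,q[2]*.2])
    best=None
    for a in sorted(yaws,key=lambda a:f([p0[0],p0[1],a]))[:3]:
        s=[p0[0]/10,p0[1]/10,a/.2]
        r=minimize(c,s,method="Nelder-Mead",options=dict(initial_simplex=np.array([s]+[np.array(s)+e for e in np.eye(3)]),xatol=.005,fatol=1e-5))
        if best is None or r.fun<best[0]: best=(r.fun,r.x*[10,10,.2])
    return best
def lugs(cam="wrist",f=None,thr=.4):
    C,im=snap(cam,f); out=[]
    for d in ctrl.outline_of("lug0",cam):
        m=d["pixels"]; 
        if d["score"]<thr or m.sum()<50: continue
        col=np.median(im[m],0); sat=int(col.max())-int(col.min())
        v,u=np.nonzero(m); p0=plane(C,[u.mean(),v.mean()],35)
        e,p=fit(C,m,LUG,p0); out.append((p,e,sat,d["box"],d["score"]))
        print("lug",np.round(p[:2],1),"yaw",round(np.degrees(p[2]),1),"err",round(e,3),"sat",sat,"box",np.round(d["box"]),round(d["score"],2))
    return C,im,out
E
python3 - <<'E'
from h import *
lugs(); print("top"); lugs("top")
C=cal("top")
for n in ["slot0","peg0"]:
    for d in ctrl.outline_of(n,"top"): print(n,d["box"],d["score"],d["pixels"].sum())
for d in ctrl.outline_of("cover0","top"):
    m=d["pixels"];v,u=np.nonzero(m); p0=plane(C,[u.mean(),v.mean()],90);print("cov",fit(C,m,COV,p0,12))
E
```

```text
lug [477.1 109.3] yaw -6.3 err 0.006 sat 0 box [260.  73. 311. 135.] 0.94
lug [ 587.5 -228.9] yaw 20.2 err 0.932 sat 75 box [335. 323. 377. 368.] 0.86
lug [474.  -41.9] yaw -17.3 err 0.041 sat 12 box [260. 196. 311. 271.] 0.82
lug [ 473.5 -125.6] yaw 2.7 err 0.515 sat 9 box [257. 256. 303. 342.] 0.77
top
lug [ 580.  -204.7] yaw 11.3 err 0.027 sat 57 box [331. 213. 354. 230.] 0.88
lug [ 471.  -136.1] yaw 19.0 err 0.043 sat 11 box [308. 246. 333. 268.] 0.6
lug [ 746.2 -244.3] yaw -9.4 err 0.021 sat 165 box [343. 154. 366. 177.] 0.59
lug [ 472.5 -563.8] yaw 46.7 err 0.091 sat 202 box [454. 245. 485. 264.] 0.57
lug [472.9 -62.3] yaw -46.4 err 1.855 sat 13 box [293. 251. 304. 270.] 0.55
slot0 [121.1, 233.7, 189.3, 284.9] 0.84 3299
slot0 [359.4, 182.5, 388.0, 208.6] 0.43 444
peg0 [197.3, 157.6, 330.5, 208.1] 0.89 5027
peg0 [119.6, 231.4, 189.6, 286.7] 0.75 3354
peg0 [382.7, 218.6, 394.6, 259.0] 0.37 318
cov (np.float64(0.04653694356946938), array([ 5.14998359e+02, -3.16546911e+02,  8.11707079e-02]))
cov (np.float64(0.032955044699139575), array([ 5.13731424e+02, -3.76494032e+02,  7.88147669e-02]))
```

Call:
apply_moves --targets '[{"tx": 0.003,"ty": 0.045,"tz": 0.0,"spin": -6},{"tx": 0.0055,"ty": 0.085,"tz": -0.02,"spin": -6},{"tx": 0.0055,"ty": 0.095,"tz": -0.06,"spin": -6},{"tx": 0.0055,"ty": 0.095,"tz": -0.1,"spin": -6},{"tx": 0.0055,"ty": 0.095,"tz": -0.13,"spin": -6},{"tx": 0.0055,"ty": 0.095,"tz": -0.155,"spin": -6},{"tx": 0.0055,"ty": 0.095,"tz": -0.168,"spin": -6},{"tx": 0.0055,"ty": 0.095,"tz": -0.168,"spin": -6}]'

```text
t: 3.7
ee_pos: [476.3, 109.1, 93.3]
orientation: [-2.33, -2.105, 0.004]
ft_force: [0.7, 0.3, 0.5]
width: 87.7
grasp_force: 0.0
```

Call:
apply_moves --targets '[{"tx": 0,"ty": 0,"tz": 0,"spin": 0},{"tx": 0,"ty": 0,"tz": 0,"spin": 0},{"tx": 0,"ty": 0,"tz": 0,"spin": 0},{"tx": 0,"ty": 0,"tz": 0,"spin": 0},{"tx": 0,"ty": 0,"tz": 0,"spin": 0},{"tx": 0,"ty": 0,"tz": 0,"spin": 0},{"tx": 0,"ty": 0,"tz": 0,"spin": 0},{"tx": 0,"ty": 0,"tz": 0,"spin": 0}]' --gripper 1

```text
t: 4.5
ee_pos: [477.2, 109.3, 94.7]
orientation: [-2.331, -2.107, 0.0]
ft_force: [0.8, -0.3, 0.6]
width: 27.5
grasp_force: 0.0
```

Call:
apply_moves --targets '[{"tx": 0,"ty": 0,"tz": 0,"spin": 0},{"tx": 0,"ty": 0,"tz": 0,"spin": 0},{"tx": 0,"ty": 0,"tz": 0,"spin": 0},{"tx": 0,"ty": 0,"tz": 0,"spin": 0},{"tx": 0,"ty": 0,"tz": 0,"spin": 0},{"tx": 0,"ty": 0,"tz": 0.005,"spin": 0},{"tx": 0,"ty": 0,"tz": 0.02,"spin": 0},{"tx": 0,"ty": 0,"tz": 0.04,"spin": 0}]'

```text
t: 5.3
ee_pos: [475.9, 109.1, 134.2]
orientation: [-2.329, -2.105, 0.004]
ft_force: [0.2, 0.6, -5.6]
width: 5.8
grasp_force: 30.0
```

Call:
apply_moves --targets '[{"tx": 0,"ty": 0,"tz": 0.03,"spin": 0},{"tx": 0,"ty": 0,"tz": 0.06,"spin": 0},{"tx": 0,"ty": 0,"tz": 0.09,"spin": 0},{"tx": 0,"ty": 0,"tz": 0.11,"spin": 0},{"tx": 0,"ty": 0,"tz": 0.115,"spin": 0},{"tx": 0,"ty": 0,"tz": 0.115,"spin": 0},{"tx": 0,"ty": 0,"tz": 0.115,"spin": 0},{"tx": 0,"ty": 0,"tz": 0.115,"spin": 0}]'

```text
t: 6.1
ee_pos: [476.3, 109.1, 248.2]
orientation: [-2.33, -2.106, 0.004]
ft_force: [1.4, -0.5, -4.7]
width: 6.0
grasp_force: 30.0
```

```bash
python3 - <<'E'
from h import *
C,im=snap("wrist","w2.png")
for n,z in [("lug0_eye",230),("peg0",230),("peg1",230)]:
    for d in ctrl.pinpoint(n,"wrist"): print(n,np.round(d["uv"],1),round(d["score"],2),np.round(plane(C,d["uv"],z),1))
m=ctrl.outline_of("lug0","wrist")
for d in m: print(np.round(d["box"]),d["score"])
C,im=snap("side","s2.png")
for n in ["peg0","lug0_eye"]:
    for d in ctrl.pinpoint(n,"side"): print(n,np.round(d["uv"],1),round(d["score"],2),np.round(plane(C,d["uv"],230),1))
E
```

```text
peg0 [486.1 339.5] 0.96 [601.5  29.6 230. ]
peg0 [513.6 183.8] 0.73 [611.5 131.4 230. ]
peg1 [486.1 339.5] 0.96 [601.5  29.6 230. ]
peg1 [513.6 183.8] 0.73 [611.5 131.4 230. ]
[271. 326. 294. 362.] 0.68
[245. 175. 317. 294.] 0.55
[288. 327. 299. 357.] 0.53
peg0 [271.3 184.6] 0.86 [593.2 -74.5 230. ]
peg0 [261.5 208.7] 0.65 [613.4  25.7 230. ]
lug0_eye [310.7 213.1] 0.46 [482.5  36.7 230. ]
```

View pics/w2.png

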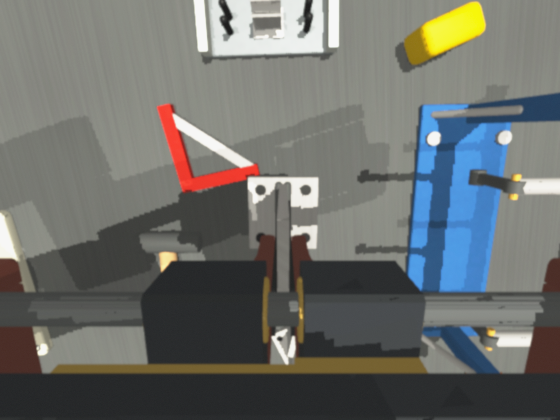

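The lug is held with its base at (283,212), and the peg2 tip is at (515,186) with its keeper hanging. The peg axes are turned about -5.6°. I'll align, then slide on.

Call:
apply_moves --targets '[{"tx": 0.02,"ty": 0.005,"tz": 0.001,"spin": 0},{"tx": 0.045,"ty": 0.01,"tz": 0.001,"spin": 0},{"tx": 0.07,"ty": 0.015,"tz": 0.001,"spin": 0},{"tx": 0.09,"ty": 0.02,"tz": 0.001,"spin": 0},{"tx": 0.105,"ty": 0.024,"tz": 0.001,"spin": 0.5},{"tx": 0.11,"ty": 0.0245,"tz": 0.001,"spin": 0.5},{"tx": 0.11,"ty": 0.0245,"tz": 0.001,"spin": 0.5},{"tx": 0.11,"ty": 0.0245,"tz": 0.001,"spin": 0.5}]'

```text
t: 7.3
ee_pos: [586.8, 133.6, 250.9]
orientation: [-2.322, -2.116, 0.0]
ft_force: [0.9, -0.5, -0.4]
width: 0.6
grasp_force: 0.0
```

```bash
python3 - <<'E'
from h import *
o=ctrl.get_obs();print(o["ee_pos"],o["width"])
L={}
C,im=snap("wrist","w3.png")
print(proj(C,[[611.5,131.4,230],[601.5,30,230]]))
for d in ctrl.pinpoint("peg0","wrist"): print(np.round(d["uv"],1),round(d["score"],2),np.round(plane(C,d["uv"],230),1))
C,im=snap("side"); cv2.imwrite("pics/s3.png",cv2.resize(im[150:330,200:380],None,fx=3.3,fy=3.3,interpolation=cv2.INTER_CUBIC))
E
```

```text
[586.78870353 133.63440666 250.85896773] 0.5870124449862987
[[322.88696098 241.15415063]
 [317.3974779  381.65878403]]
[323.4 242.2] 0.64 [611.8 130.7 230. ]
```

View pics/s3.png

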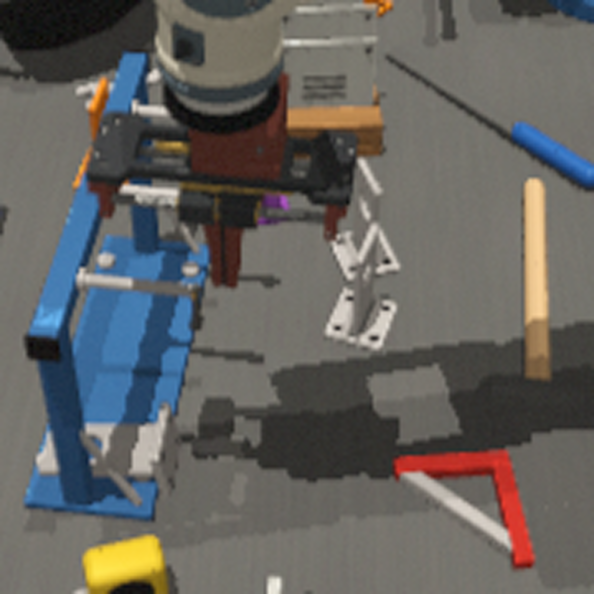

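The grip slackened and the lug fell. It lies on the rack's base by the high-y post, at about crop (110,455). I'll back off and look at it.

Call:
apply_moves --targets '[{"tx": -0.03,"ty": 0,"tz": 0.01,"spin": 0},{"tx": -0.06,"ty": 0,"tz": 0.03,"spin": 0},{"tx": -0.06,"ty": 0.01,"tz": 0.06,"spin": 0},{"tx": -0.03,"ty": 0.02,"tz": 0.09,"spin": 0},{"tx": -0.01,"ty": 0.03,"tz": 0.1,"spin": 0},{"tx": 0,"ty": 0.04,"tz": 0.1,"spin": 0},{"tx": 0,"ty": 0.05,"tz": 0.1,"spin": 0},{"tx": 0,"ty": 0.05,"tz": 0.1,"spin": 0}]' --gripper -1

```text
t: 8.25
ee_pos: [585.9, 184.6, 349.0]
orientation: [-2.319, -2.117, 0.004]
ft_force: [0.5, 0.1, -0.7]
width: 60.8
grasp_force: 0.0
```

```bash
python3 - <<'E'
from h import *
C,im=snap("wrist"); cv2.imwrite("pics/w4.png",im)
print(ctrl.get_obs()["ee_pos"],-C[1].T@C[2])
for d in ctrl.pinpoint("peg0","wrist"): print(np.round(d["uv"],1),round(d["score"],2),np.round(plane(C,d["uv"],230),1))
for d in ctrl.outline_of("lug0","wrist"): print(np.round(d["box"]),d["score"])
E
```

```text
[585.7631254  184.08415682 349.04997536] [592.60361549 250.49183389 510.63151232]
[317.8 255.5] 0.93 [614.5 131.9 230. ]
[312.1 350.1] 0.68 [602.1  28.9 230. ]
[223. 331. 254. 362.] 0.83
[221. 286. 244. 360.] 0.78
[316. 185. 389. 228.] 0.63
[308. 106. 360. 139.] 0.49
```

View pics/w4.png

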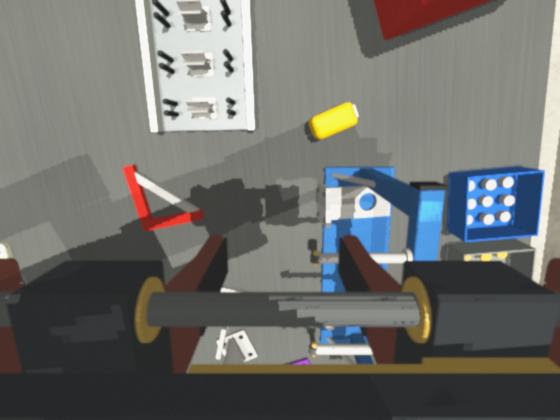

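The lug lies face-up at about (357,203): base plate on edge at column 325, eye at (367,200), bar pointing +x between peg2 and the post. A thin strut is at (350,180). I'll zoom in and measure.

```bash
python3 - <<'E'
from h import *
C,im=snap("wrist")
K=5; c=cv2.resize(im[155:275,300:450],None,fx=K,fy=K,interpolation=cv2.INTER_CUBIC); cv2.imwrite("pics/c5.png",c)
for n,uv,z in [("eye",(367,200),22),("tip",(388,205),13),("basetop",(325,190),64),("basetop2",(325,224),64)]: print(n,np.round(plane(C,uv,z)))
# predicted rack: peg2 tip+axis, posts, base corners
th=np.radians(-5.6); T=np.array([602,30,0]); ex=np.array([np.cos(th),np.sin(th),0]); ey=np.array([-np.sin(th),np.cos(th),0])
for n,a,b,z in [("basefront",35,148,10),("post foot",99,148,10),("post top",99,148,240),("pegroot",88,100,230)]: print(n,np.round(T+a*ex+b*ey+[0,0,z]),proj(C,T+a*ex+b*ey+[0,0,z]))
E
```

```text
eye [715. 129.  22.]
tip [750. 115.  13.]
basetop [645. 159.  64.]
basetop2 [642. 109.  64.]
basefront [651. 174.  10.] [[324.20875676 174.31252158]]
post foot [715. 168.  10.] [[364.66258273 174.56478209]]
post top [715. 168. 240.] [[429.69012535 211.05072161]]
pegroot [699. 121. 230.] [[407.34149087 257.33926555]]
```

View pics/c5.png

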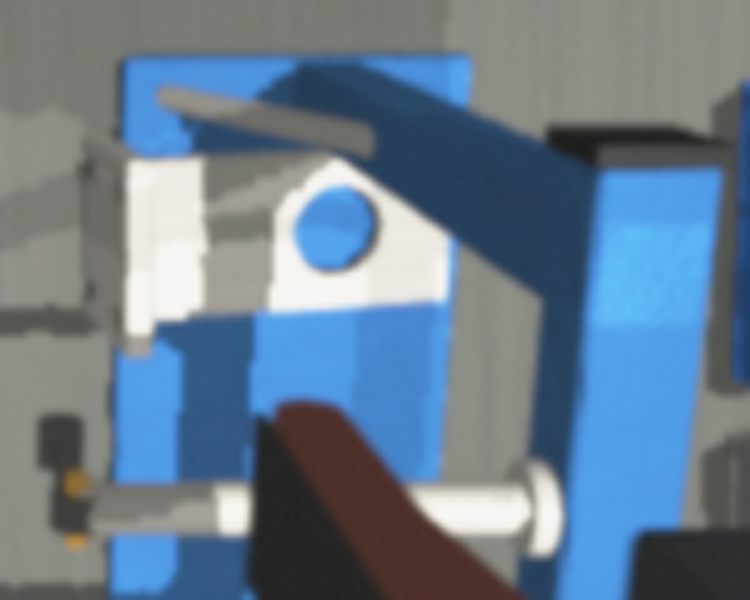

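The lug lies directly under peg2, with the base plate at x≈640 and y 109–159. The gripper body can't get down past the peg there. Later I can hook it out with a held cover plate, which is 120 mm long. First I'll hang the other two lugs on peg1 and peg0.

Call:
apply_moves --targets '[{"tx": -0.02,"ty": -0.04,"tz": 0,"spin": 5.5},{"tx": -0.04,"ty": -0.085,"tz": 0,"spin": 5.5},{"tx": -0.06,"ty": -0.13,"tz": 0,"spin": 5.5},{"tx": -0.08,"ty": -0.175,"tz": 0,"spin": 5.5},{"tx": -0.1,"ty": -0.22,"tz": 0,"spin": 5.5},{"tx": -0.114,"ty": -0.265,"tz": -0.01,"spin": 5.5},{"tx": -0.114,"ty": -0.31,"tz": -0.02,"spin": 5.5},{"tx": -0.114,"ty": -0.35,"tz": -0.04,"spin": 5.5}]'

```text
t: 9.25
ee_pos: [472.8, -168.6, 311.8]
orientation: [2.216, 2.222, 0.002]
ft_force: [0.3, 0.9, 0.2]
width: 88.1
grasp_force: 0.0
```

Call:
apply_moves --targets '[{"tx": 0,"ty": -0.024,"tz": -0.02,"spin": 0},{"tx": 0,"ty": -0.024,"tz": -0.049,"spin": 0},{"tx": 0,"ty": -0.024,"tz": -0.049,"spin": 0},{"tx": 0,"ty": -0.024,"tz": -0.049,"spin": 0},{"tx": 0,"ty": -0.024,"tz": -0.049,"spin": 0},{"tx": 0,"ty": -0.024,"tz": -0.049,"spin": 0},{"tx": 0,"ty": -0.024,"tz": -0.049,"spin": 0},{"tx": 0,"ty": -0.024,"tz": -0.049,"spin": 0}]'

```text
t: 10.05
ee_pos: [473.6, -190.0, 262.3]
orientation: [2.216, 2.225, 0.001]
ft_force: [-0.2, -1.0, -0.4]
width: 87.6
grasp_force: 0.0
```

```bash
python3 - <<'E'
from h import *
print(ctrl.get_obs()["ee_pos"])
C,im,o=lugs(f="w6.png")
for d in ctrl.pinpoint("peg0","wrist"): print(np.round(d["uv"],1),round(d["score"],2),np.round(plane(C,d["uv"],230),1))
E
```

```text
[ 473.61096041 -189.9862212   262.3422955 ]
lug [ 578.9 -200.7] yaw 13.8 err 0.007 sat 61 box [337. 161. 395. 232.] 0.77
lug [ 745.8 -240.2] yaw -6.6 err 0.113 sat 162 box [455. 195. 554. 260.] 0.75
lug [ 471.2 -130.7] yaw 18.0 err 0.02 sat 1 box [252. 105. 307. 163.] 0.71
lug [474. -42.] yaw -17.9 err 0.014 sat 0 box [258.   6. 316.  93.] 0.67
[499.6  26.8] 0.95 [592.9 -68.8 230. ]
```

Call:
apply_moves --targets '[{"tx": -0.0025,"ty": 0.04,"tz": 0,"spin": 8},{"tx": -0.0025,"ty": 0.0593,"tz": -0.01,"spin": 16},{"tx": -0.0025,"ty": 0.0593,"tz": -0.03,"spin": 18},{"tx": -0.0025,"ty": 0.0593,"tz": -0.07,"spin": 18},{"tx": -0.0025,"ty": 0.0593,"tz": -0.11,"spin": 18},{"tx": -0.0025,"ty": 0.0593,"tz": -0.145,"spin": 18},{"tx": -0.0025,"ty": 0.0593,"tz": -0.169,"spin": 18},{"tx": -0.0025,"ty": 0.0593,"tz": -0.169,"spin": 18}]' --gripper 0.1

```text
t: 11.0
ee_pos: [468.6, -130.2, 89.9]
orientation: [-1.838, -2.54, 0.003]
ft_force: [-0.4, 0.5, -0.1]
width: 39.6
grasp_force: 0.0
```

Call:
apply_moves --targets '[{"tx": 0,"ty": 0,"tz": 0,"spin": 0},{"tx": 0,"ty": 0,"tz": 0,"spin": 0},{"tx": 0,"ty": 0,"tz": 0,"spin": 0},{"tx": 0,"ty": 0,"tz": 0,"spin": 0},{"tx": 0,"ty": 0,"tz": 0,"spin": 0},{"tx": 0,"ty": 0,"tz": 0,"spin": 0},{"tx": 0,"ty": 0,"tz": 0,"spin": 0},{"tx": 0,"ty": 0,"tz": 0.002,"spin": 0}]' --gripper 1

```text
t: 11.8
ee_pos: [470.5, -130.8, 94.7]
orientation: [-1.842, -2.545, 0.0]
ft_force: [0.6, -0.3, -4.7]
width: 6.3
grasp_force: 30.0
```

Call:
apply_moves --targets '[{"tx": 0,"ty": 0,"tz": 0.02,"spin": 0},{"tx": 0,"ty": 0,"tz": 0.05,"spin": 0},{"tx": 0,"ty": 0,"tz": 0.085,"spin": -4},{"tx": 0,"ty": 0,"tz": 0.12,"spin": -9},{"tx": 0.02,"ty": 0.01,"tz": 0.145,"spin": -14},{"tx": 0.04,"ty": 0.025,"tz": 0.1535,"spin": -19},{"tx": 0.065,"ty": 0.045,"tz": 0.1535,"spin": -23.5},{"tx": 0.085,"ty": 0.06,"tz": 0.1535,"spin": -23.5}]'

```text
t: 12.6
ee_pos: [556.4, -69.9, 248.3]
orientation: [2.324, 2.114, 0.0]
ft_force: [0.3, -0.3, -3.5]
width: 6.1
grasp_force: 30.0
```

Call:
apply_moves --targets '[{"tx": 0.01,"ty": 0.004,"tz": 0,"spin": 0},{"tx": 0.0125,"ty": 0.0045,"tz": 0,"spin": 0},{"tx": 0.0125,"ty": 0.0045,"tz": 0,"spin": 0},{"tx": 0.0125,"ty": 0.0045,"tz": 0,"spin": 0},{"tx": 0.0125,"ty": 0.0045,"tz": 0,"spin": 0},{"tx": 0.0125,"ty": 0.0045,"tz": 0,"spin": 0},{"tx": 0.0125,"ty": 0.0045,"tz": 0,"spin": 0},{"tx": 0.0125,"ty": 0.0045,"tz": 0,"spin": 0}]'

```text
t: 13.4
ee_pos: [568.2, -66.6, 248.3]
orientation: [2.322, 2.116, 0.0]
ft_force: [0.2, 0.7, -4.3]
width: 5.7
grasp_force: 30.0
```

```bash
python3 - <<'E'
from h import *
o=ctrl.get_obs();print(o["ee_pos"],o["width"],o["ft_force"],R.from_rotvec(o["orientation"]).as_matrix()[:,0])
C,im=snap("wrist","w7.png")
for d in ctrl.pinpoint("peg0","wrist"): print(np.round(d["uv"],1),round(d["score"],2),np.round(plane(C,d["uv"],230),1))
C2,im2=snap("side"); a=cv2.resize(im[60:360,160:460],(400,400)); b=cv2.resize(im2[150:270,210:330],(400,400)); cv2.imwrite("pics/m7.png",np.hstack([a,b]))
E
```

```text
[568.1606171  -66.55609744 248.30091527] 5.727170105859942 [ 0.21682384  0.66073963 -4.3088792 ] [ 9.23819040e-02  9.95723648e-01 -3.61066174e-05]
[325.7 243.6] 0.94 [594.2 -69.6 230. ]
[331.6  62.2] 0.92 [603.3  30.6 230. ]
```

View pics/m7.png

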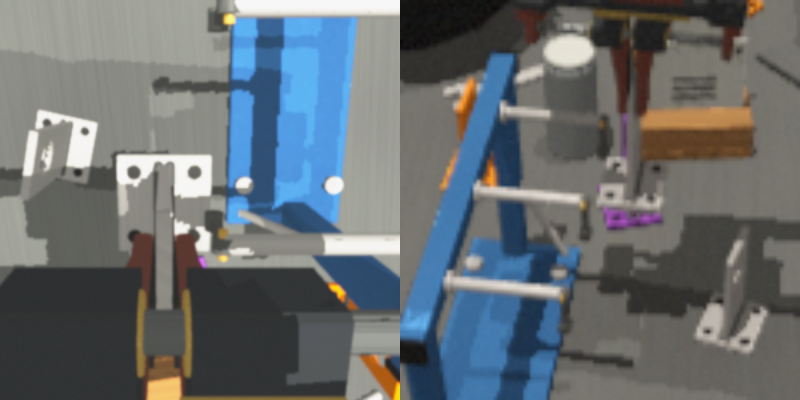

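Lug C hangs upright in front of peg0: tip at left-pane (220,240), keeper down. I'll slide it on.

Call:
apply_moves --targets '[{"tx": 0.009,"ty": -0.0009,"tz": 0,"spin": 0},{"tx": 0.018,"ty": -0.0018,"tz": 0,"spin": 0},{"tx": 0.027,"ty": -0.0026,"tz": 0,"spin": 0},{"tx": 0.037,"ty": -0.0036,"tz": 0,"spin": 0},{"tx": 0.047,"ty": -0.0045,"tz": 0,"spin": 0},{"tx": 0.057,"ty": -0.0055,"tz": 0,"spin": 0},{"tx": 0.067,"ty": -0.0064,"tz": 0,"spin": 0},{"tx": 0.075,"ty": -0.0072,"tz": 0,"spin": 0}]'

```text
t: 14.35
ee_pos: [644.3, -73.7, 248.1]
orientation: [2.321, 2.117, 0.0]
ft_force: [-0.2, 0.5, -3.4]
width: 5.9
grasp_force: 30.0
```

Call:
apply_moves --targets '[{"tx": 0,"ty": 0,"tz": 0,"spin": 0},{"tx": 0,"ty": 0,"tz": -0.002,"spin": 0},{"tx": 0,"ty": 0,"tz": -0.004,"spin": 0},{"tx": 0,"ty": 0,"tz": -0.006,"spin": 0},{"tx": 0,"ty": 0,"tz": -0.008,"spin": 0},{"tx": 0,"ty": 0,"tz": -0.009,"spin": 0},{"tx": 0,"ty": 0,"tz": -0.009,"spin": 0},{"tx": 0,"ty": 0,"tz": -0.009,"spin": 0}]'

```text
t: 15.15
ee_pos: [643.3, -73.6, 239.2]
orientation: [2.321, 2.117, 0.0]
ft_force: [-0.2, 0.3, -3.7]
width: 6.0
grasp_force: 30.0
```

```bash
python3 - <<'E'
from h import *
o=ctrl.get_obs();print(o["ee_pos"],o["width"],o["ft_force"])
C,im=snap("wrist","w8.png")
C2,im2=snap("side"); a=cv2.resize(im[60:360,160:460],(400,400)); b=cv2.resize(im2[150:270,210:330],(400,400)); cv2.imwrite("pics/m8.png",np.hstack([a,b]))
E
```

```text
[643.28618232 -73.58215901 239.24446421] 6.003844897900561 [-0.24102598  0.34667966 -3.73025596]
```

View pics/m8.png

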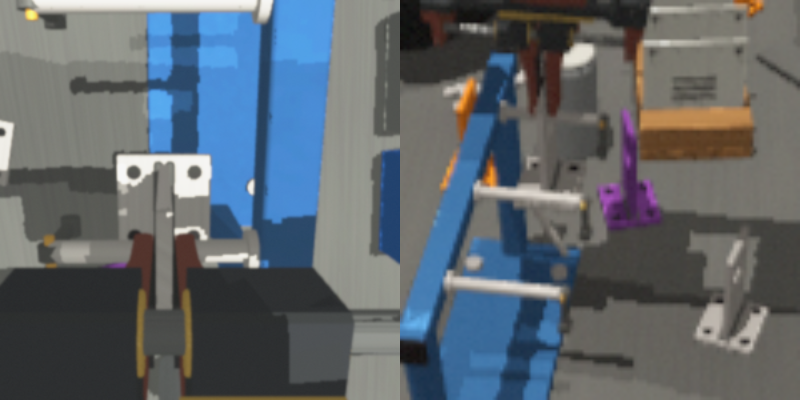

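Lug C is on peg0 and the keeper is down in front of it at right-pane (605,140). I'll release with a small opening and rise.

Call:
apply_moves --targets '[{"tx": 0,"ty": 0,"tz": -0.001,"spin": 0},{"tx": 0,"ty": 0,"tz": -0.001,"spin": 0},{"tx": 0,"ty": 0,"tz": -0.001,"spin": 0},{"tx": 0,"ty": 0,"tz": -0.001,"spin": 0},{"tx": 0,"ty": 0,"tz": 0.01,"spin": 0},{"tx": 0,"ty": 0,"tz": 0.03,"spin": 0},{"tx": 0,"ty": 0,"tz": 0.06,"spin": 0},{"tx": -0.02,"ty": 0,"tz": 0.08,"spin": 0}]' --gripper 0.45

```text
t: 16.05
ee_pos: [625.2, -73.7, 321.9]
orientation: [2.319, 2.115, 0.004]
ft_force: [0.3, -0.7, -0.0]
width: 24.2
grasp_force: 0.0
```

Call:
apply_moves --targets '[{"tx": -0.04,"ty": -0.01,"tz": 0,"spin": 5.5},{"tx": -0.085,"ty": -0.02,"tz": 0,"spin": 5.5},{"tx": -0.125,"ty": -0.03,"tz": -0.01,"spin": 5.5},{"tx": -0.15,"ty": -0.04,"tz": -0.03,"spin": 5.5},{"tx": -0.15,"ty": -0.055,"tz": -0.057,"spin": 5.5},{"tx": -0.15,"ty": -0.055,"tz": -0.057,"spin": 5.5},{"tx": -0.15,"ty": -0.055,"tz": -0.057,"spin": 5.5},{"tx": -0.15,"ty": -0.055,"tz": -0.057,"spin": 5.5}]' --gripper 0.1

```text
t: 16.85
ee_pos: [474.6, -128.4, 263.6]
orientation: [2.216, 2.225, 0.002]
ft_force: [-0.2, 0.4, 0.4]
width: 39.7
grasp_force: 0.0
```

```bash
python3 - <<'E'
from h import *
o=ctrl.get_obs();print(o["t"],o["ee_pos"],o["width"],R.from_rotvec(o["orientation"]).as_matrix()[:,0])
C,im,_=lugs(f="w9.png")
for d in ctrl.pinpoint("peg0","wrist"): print(np.round(d["uv"],1),round(d["score"],2),np.round(plane(C,d["uv"],230),1))
E
```

```text
16.85 [ 474.60499491 -128.43137555  263.6263103 ] 39.742912706996755 [-4.01394678e-03  9.99991856e-01 -4.19730559e-04]
lug [719.6 -68.3] yaw -13.2 err 0.641 sat 10 box [439. 103. 559. 193.] 0.8
lug [473.8 -42. ] yaw -17.8 err 0.016 sat 0 box [254.  79. 310. 142.] 0.71
lug [ 579.2 -199.4] yaw 18.6 err 0.177 sat 84 box [335. 207. 381. 265.] 0.66
lug [ 748. -231.] yaw 87.2 err 0.354 sat 178 box [450. 237. 541. 291.] 0.62
[481.6 143.7] 0.89 [594.9 -70.5 230. ]
```

Call:
apply_moves --targets '[{"tx": 0,"ty": 0.04,"tz": 0,"spin": -8},{"tx": -0.001,"ty": 0.075,"tz": -0.01,"spin": -16},{"tx": -0.001,"ty": 0.0864,"tz": -0.03,"spin": -18},{"tx": -0.001,"ty": 0.0864,"tz": -0.07,"spin": -18},{"tx": -0.001,"ty": 0.0864,"tz": -0.11,"spin": -18},{"tx": -0.001,"ty": 0.0864,"tz": -0.145,"spin": -18},{"tx": -0.001,"ty": 0.0864,"tz": -0.1695,"spin": -18},{"tx": -0.001,"ty": 0.0864,"tz": -0.1695,"spin": -18}]' --gripper 0.1

```text
t: 17.8
ee_pos: [470.6, -41.6, 90.3]
orientation: [-2.535, -1.85, 0.006]
ft_force: [-0.6, -0.4, -0.4]
width: 39.4
grasp_force: 0.0
```

Call:
apply_moves --targets '[{"tx": 0,"ty": 0,"tz": 0,"spin": 0},{"tx": 0,"ty": 0,"tz": 0,"spin": 0},{"tx": 0,"ty": 0,"tz": 0,"spin": 0},{"tx": 0,"ty": 0,"tz": 0,"spin": 0},{"tx": 0,"ty": 0,"tz": 0,"spin": 0},{"tx": 0,"ty": 0,"tz": 0,"spin": 0},{"tx": 0,"ty": 0,"tz": 0,"spin": 0},{"tx": 0,"ty": 0,"tz": 0.002,"spin": 0}]' --gripper 1

```text
t: 18.6
ee_pos: [471.9, -42.2, 94.6]
orientation: [-2.538, -1.851, 0.001]
ft_force: [-0.5, -0.5, -4.0]
width: 5.9
grasp_force: 30.0
```

Call:
apply_moves --targets '[{"tx": 0,"ty": 0,"tz": 0.02,"spin": 0},{"tx": 0,"ty": 0,"tz": 0.05,"spin": 0},{"tx": 0,"ty": 0,"tz": 0.085,"spin": 3},{"tx": 0,"ty": 0,"tz": 0.12,"spin": 6},{"tx": 0.02,"ty": 0.02,"tz": 0.145,"spin": 9},{"tx": 0.04,"ty": 0.04,"tz": 0.1535,"spin": 12},{"tx": 0.065,"ty": 0.06,"tz": 0.1535,"spin": 12},{"tx": 0.085,"ty": 0.07,"tz": 0.1535,"spin": 12}]'

```text
t: 19.4
ee_pos: [557.6, 29.2, 248.0]
orientation: [-2.329, -2.107, 0.0]
ft_force: [-0.2, -1.1, -4.2]
width: 6.0
grasp_force: 30.0
```

Call:
apply_moves --targets '[{"tx": 0.01,"ty": 0.0045,"tz": 0,"spin": 0},{"tx": 0.019,"ty": 0.0047,"tz": 0,"spin": 0},{"tx": 0.02,"ty": 0.0047,"tz": 0,"spin": 0},{"tx": 0.02,"ty": 0.0047,"tz": 0,"spin": 0},{"tx": 0.02,"ty": 0.0047,"tz": 0,"spin": 0},{"tx": 0.02,"ty": 0.0047,"tz": 0,"spin": 0},{"tx": 0.02,"ty": 0.0047,"tz": 0,"spin": 0},{"tx": 0.02,"ty": 0.0047,"tz": 0,"spin": 0}]'

```text
t: 20.2
ee_pos: [577.1, 32.4, 248.3]
orientation: [2.331, 2.106, 0.0]
ft_force: [0.2, -0.6, -5.7]
width: 5.8
grasp_force: 30.0
```

```bash
python3 - <<'E'
from h import *
o=ctrl.get_obs();print(o["ee_pos"],o["width"],o["ft_force"],R.from_rotvec(o["orientation"]).as_matrix()[:,0])
C,im=snap("wrist","w10.png")
for d in ctrl.pinpoint("peg0","wrist"): print(np.round(d["uv"],1),round(d["score"],2),np.round(plane(C,d["uv"],230),1))
E
```

```text
[577.12716855  32.40206582 248.32588668] 5.79766394841216 [ 0.24286757 -0.58964581 -5.7085513 ] [1.00966683e-01 9.94889807e-01 6.38489391e-06]
[325.7 241.6] 0.88 [603.2  30.4 230. ]
[331.9  61.5] 0.74 [613.2 129.6 230. ]
```

Lug B is lined up with peg1 in the same relative pose as before. I'll insert it.

Call:
apply_moves --targets '[{"tx": 0.009,"ty": -0.0009,"tz": 0,"spin": 0},{"tx": 0.018,"ty": -0.0018,"tz": 0,"spin": 0},{"tx": 0.027,"ty": -0.0026,"tz": 0,"spin": 0},{"tx": 0.037,"ty": -0.0036,"tz": 0,"spin": 0},{"tx": 0.047,"ty": -0.0045,"tz": 0,"spin": 0},{"tx": 0.057,"ty": -0.0055,"tz": 0,"spin": 0},{"tx": 0.067,"ty": -0.0064,"tz": 0,"spin": 0},{"tx": 0.075,"ty": -0.0072,"tz": 0,"spin": 0}]'

```text
t: 21.1
ee_pos: [653.3, 25.2, 248.1]
orientation: [2.331, 2.106, 0.0]
ft_force: [0.9, 0.4, -4.5]
width: 5.6
grasp_force: 30.0
```

Call:
apply_moves --targets '[{"tx": 0,"ty": 0,"tz": 0,"spin": 0},{"tx": 0,"ty": 0,"tz": -0.002,"spin": 0},{"tx": 0,"ty": 0,"tz": -0.004,"spin": 0},{"tx": 0,"ty": 0,"tz": -0.006,"spin": 0},{"tx": 0,"ty": 0,"tz": -0.008,"spin": 0},{"tx": 0,"ty": 0,"tz": -0.009,"spin": 0},{"tx": 0,"ty": 0,"tz": -0.009,"spin": 0},{"tx": 0,"ty": 0,"tz": -0.009,"spin": 0}]'

```text
t: 21.9
ee_pos: [652.3, 25.3, 239.2]
orientation: [2.331, 2.106, 0.0]
ft_force: [0.7, -0.5, -5.6]
width: 5.6
grasp_force: 30.0
```

Call:
apply_moves --targets '[{"tx": 0,"ty": 0,"tz": -0.001,"spin": 0},{"tx": 0,"ty": 0,"tz": -0.001,"spin": 0},{"tx": 0,"ty": 0,"tz": -0.001,"spin": 0},{"tx": 0,"ty": 0,"tz": -0.001,"spin": 0},{"tx": 0,"ty": 0,"tz": 0.01,"spin": 0},{"tx": 0,"ty": 0,"tz": 0.03,"spin": 0},{"tx": 0,"ty": 0,"tz": 0.06,"spin": 0},{"tx": 0,"ty": 0,"tz": 0.1,"spin": 0}]' --gripper 0.45

```text
t: 22.7
ee_pos: [651.4, 25.3, 339.5]
orientation: [-2.329, -2.105, 0.003]
ft_force: [1.1, 0.2, 0.3]
width: 24.3
grasp_force: 0.0
```

```bash
python3 - <<'E'
from h import *
o=ctrl.get_obs();print(o["t"],o["ee_pos"],o["width"])
C2,im2=snap("side"); b=cv2.resize(im2[150:320,200:370],(595,595),interpolation=cv2.INTER_CUBIC); cv2.imwrite("pics/m11.png",b)
C,im=snap("top")
for d in ctrl.outline_of("cover0","top"):
    m=d["pixels"];v,u=np.nonzero(m); p0=plane(C,[u.mean(),v.mean()],90);print("cov",d["score"],fit(C,m,COV,p0,12))
E
```

```text
22.7 [651.44446519  25.27038096 339.52825547] 24.260186131825296
cov 0.85 (np.float64(0.011961396655524693), array([ 5.13652118e+02, -3.76748502e+02,  8.59251301e-02]))
cov 0.55 (np.float64(0.015417798695226114), array([ 5.27881286e+02, -4.35754003e+02,  8.52681491e-02]))
cov 0.55 (np.float64(0.012019593646806083), array([ 5.14042658e+02, -3.16574874e+02,  8.26798761e-02]))
cov 0.24 (np.float64(0.5901935607032284), array([655.18326997, -73.53731813,  -1.01520129]))
```

View pics/m11.png

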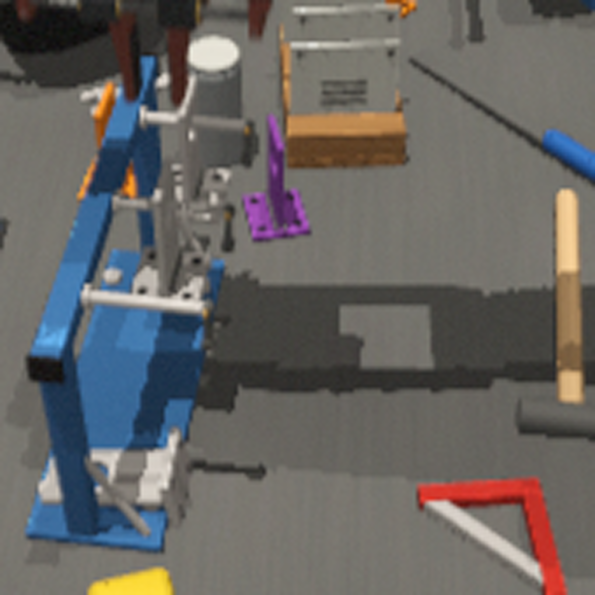

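Lugs C and B hang with their keepers down (crop 245,140 and 228,230). Lug A lies at crop (110,480). I'll go and measure the covers from the wrist.

Call:
apply_moves --targets '[{"tx": -0.03,"ty": -0.03,"tz": 0,"spin": -8},{"tx": -0.055,"ty": -0.07,"tz": 0,"spin": -16},{"tx": -0.08,"ty": -0.11,"tz": 0,"spin": -24},{"tx": -0.105,"ty": -0.15,"tz": 0,"spin": -32},{"tx": -0.13,"ty": -0.19,"tz": 0,"spin": -40},{"tx": -0.155,"ty": -0.23,"tz": 0,"spin": -48},{"tx": -0.18,"ty": -0.27,"tz": 0,"spin": -56},{"tx": -0.21,"ty": -0.31,"tz": 0,"spin": -64}]' --gripper 0.1

```text
t: 23.65
ee_pos: [440.8, -285.8, 338.5]
orientation: [-3.094, -0.543, 0.001]
ft_force: [0.4, -0.4, 0.1]
width: 39.5
grasp_force: 0.0
```

Call:
apply_moves --targets '[{"tx": 0,"ty": -0.04,"tz": -0.01,"spin": -8},{"tx": 0,"ty": -0.08,"tz": -0.03,"spin": -15.5},{"tx": 0,"ty": -0.091,"tz": -0.04,"spin": -15.5},{"tx": 0,"ty": -0.091,"tz": -0.04,"spin": -15.5},{"tx": 0,"ty": -0.091,"tz": -0.04,"spin": -15.5},{"tx": 0,"ty": -0.091,"tz": -0.04,"spin": -15.5},{"tx": 0,"ty": -0.091,"tz": -0.04,"spin": -15.5},{"tx": 0,"ty": -0.091,"tz": -0.04,"spin": -15.5}]'

```text
t: 24.45
ee_pos: [442.8, -374.9, 300.0]
orientation: [3.138, 0.132, 0.001]
ft_force: [0.0, 0.5, -0.5]
width: 39.5
grasp_force: 0.0
```

```bash
python3 - <<'E'
from h import *
o=ctrl.get_obs();print(o["t"],o["ee_pos"],o["width"],R.from_rotvec(o["orientation"]).as_matrix()[:,0])
C,im=snap("wrist","w12.png")
for d in ctrl.outline_of("cover0","wrist"):
    m=d["pixels"];v,u=np.nonzero(m); p0=plane(C,[u.mean(),v.mean()],90);e,p=fit(C,m,COV,p0,12,yaws=[.05,.1,0]);print("cov",round(d["score"],2),np.round(d["box"]),round(e,3),np.round(p[:2],1),np.degrees(p[2]))
E
```

```text
24.45 [ 442.78743922 -374.94733741  299.98411064] 39.505888749407674 [9.96483746e-01 8.37817000e-02 8.77396748e-04]
cov 0.93 [288.  65. 293. 175.] 0.027 [ 515.4 -373.7] 5.096626569692281
cov 0.82 [226.  57. 247. 173.] 0.015 [ 516.1 -315. ] 5.062335025659857
cov 0.69 [327.  53. 351. 170.] 0.018 [ 528.5 -432.4] 4.851677942911771
```

View pics/w12.png

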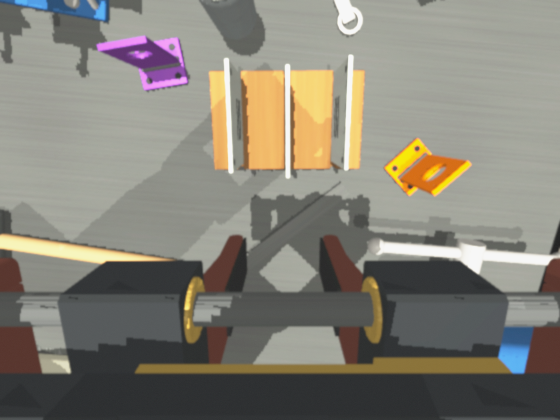

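Covers are seen edge-on at columns 230, 288 and 348, all facing ±y. I'll take the left one (516,-315) by its top 10 mm, so it can hook the fallen lug out.

Call:
apply_moves --targets '[{"tx": 0.03,"ty": 0.025,"tz": 0,"spin": 0},{"tx": 0.06,"ty": 0.05,"tz": -0.02,"spin": 0},{"tx": 0.0733,"ty": 0.0599,"tz": -0.05,"spin": 0},{"tx": 0.0733,"ty": 0.0599,"tz": -0.09,"spin": 0},{"tx": 0.0733,"ty": 0.0599,"tz": -0.13,"spin": 0},{"tx": 0.0733,"ty": 0.0599,"tz": -0.16,"spin": 0},{"tx": 0.0733,"ty": 0.0599,"tz": -0.178,"spin": 0},{"tx": 0.0733,"ty": 0.0599,"tz": -0.178,"spin": 0}]'

```text
t: 25.35
ee_pos: [514.0, -314.5, 118.5]
orientation: [-3.136, -0.13, 0.007]
ft_force: [-0.2, -0.0, 0.9]
width: 39.7
grasp_force: 0.0
```

Call:
apply_moves --targets '[{"tx": 0,"ty": 0,"tz": 0,"spin": 0},{"tx": 0,"ty": 0,"tz": 0,"spin": 0},{"tx": 0,"ty": 0,"tz": 0,"spin": 0},{"tx": 0,"ty": 0,"tz": 0,"spin": 0},{"tx": 0,"ty": 0,"tz": 0,"spin": 0},{"tx": 0,"ty": 0,"tz": 0,"spin": 0},{"tx": 0,"ty": 0,"tz": 0,"spin": 0},{"tx": 0,"ty": 0,"tz": 0,"spin": 0}]' --gripper 1

```text
t: 26.15
ee_pos: [515.9, -316.0, 121.9]
orientation: [3.138, 0.129, 0.001]
ft_force: [-1.4, 1.0, 5.0]
width: 3.8
grasp_force: 30.0
```

Call:
apply_moves --targets '[{"tx": 0,"ty": 0,"tz": 0.01,"spin": 0},{"tx": 0,"ty": 0,"tz": 0.03,"spin": 0},{"tx": 0,"ty": 0,"tz": 0.06,"spin": 0},{"tx": 0,"ty": 0,"tz": 0.09,"spin": 0},{"tx": 0,"ty": 0,"tz": 0.12,"spin": 0},{"tx": 0,"ty": 0,"tz": 0.15,"spin": 0},{"tx": 0,"ty": 0,"tz": 0.16,"spin": 0},{"tx": 0,"ty": 0,"tz": 0.16,"spin": 0}]'

```text
t: 26.95
ee_pos: [516.1, -316.2, 282.7]
orientation: [3.137, 0.129, 0.004]
ft_force: [0.1, 0.5, -0.4]
width: 3.8
grasp_force: 30.0
```

Call:
apply_moves --targets '[{"tx": -0.01,"ty": 0.03,"tz": 0,"spin": 8},{"tx": -0.02,"ty": 0.07,"tz": 0,"spin": 16},{"tx": -0.02,"ty": 0.11,"tz": 0,"spin": 24},{"tx": -0.02,"ty": 0.15,"tz": 0,"spin": 32},{"tx": -0.02,"ty": 0.19,"tz": 0,"spin": 40},{"tx": -0.02,"ty": 0.23,"tz": 0,"spin": 48},{"tx": -0.02,"ty": 0.27,"tz": 0,"spin": 56},{"tx": -0.02,"ty": 0.31,"tz": 0,"spin": 64}]'

```text
t: 27.75
ee_pos: [494.2, -4.2, 279.2]
orientation: [-2.587, -1.779, 0.004]
ft_force: [0.5, -0.4, -1.3]
width: 3.9
grasp_force: 30.0
```

Call:
apply_moves --targets '[{"tx": 0,"ty": 0.04,"tz": 0,"spin": 8},{"tx": 0,"ty": 0.08,"tz": 0,"spin": 16},{"tx": 0.01,"ty": 0.115,"tz": -0.02,"spin": 16},{"tx": 0.03,"ty": 0.145,"tz": -0.05,"spin": 16},{"tx": 0.05,"ty": 0.158,"tz": -0.08,"spin": 16},{"tx": 0.059,"ty": 0.158,"tz": -0.093,"spin": 16},{"tx": 0.059,"ty": 0.158,"tz": -0.093,"spin": 16},{"tx": 0.059,"ty": 0.158,"tz": -0.093,"spin": 16}]'

```text
t: 28.55
ee_pos: [553.8, 151.3, 187.7]
orientation: [-2.322, -2.115, 0.003]
ft_force: [0.3, 0.3, 0.2]
width: 3.9
grasp_force: 30.0
```

```bash
cat > lyfit.py <<'E'
from h import *
# lying lug: lug z axis -> mostly +x down by tilt; parts in lug frame rotated
def lyfit(C,m,p0,tilt=13,zc=10):
    t=np.radians(90+tilt); Ry=R.from_euler("y",t).as_matrix()
    parts=[P@Ry.T for P in LUG]; zmin=min(P[:,2].min() for P in parts)
    parts=[P-[0,0,zmin] for P in parts]
    e,p=fit(C,m,parts,p0,zc,yaws=np.radians([-15,-8,0,8])); 
    return e,p,parts
E
python3 - <<'E'
from lyfit import *
o=ctrl.get_obs();print(o["t"],o["ee_pos"],o["width"],R.from_rotvec(o["orientation"]).as_matrix()[:,0])
C,im=snap("wrist","w13.png")
for d in ctrl.outline_of("lug0","wrist"): print(np.round(d["box"]),d["score"])
for d in ctrl.pinpoint("peg0","wrist"): print(np.round(d["uv"],1),round(d["score"],2),np.round(plane(C,d["uv"],230),1))
C,im=snap("top","t13.png")
for d in ctrl.outline_of("lug0","top"):
    if d["box"][0]<260 and d["box"][3]<240:
        v,u=np.nonzero(d["pixels"]); e,p,parts=lyfit(C,d["pixels"],[640,134]); print("top ly",d["box"],e,p)
E
```

```text
28.55 [553.78189427 151.31611323 187.71342317] 3.909534523969322 [ 9.29186587e-02  9.95673396e-01 -7.81912920e-04]
[415. 339. 476. 373.] 0.81
[422.8 327.8] 0.98 [612.3 129.6 230. ]
[364.  205.4] 0.21 [588.9 185.7 230. ]
top ly [251.9, 178.3, 276.4, 201.1] 0.8366787200185739 [6.69047436e+02 2.49510935e-02 1.30176473e+00]
top ly [224.9, 171.1, 242.1, 205.0] 0.2813353294841872 [ 6.37592709e+02  1.21472421e+02 -1.69130607e-03]
```

View pics/w13.png

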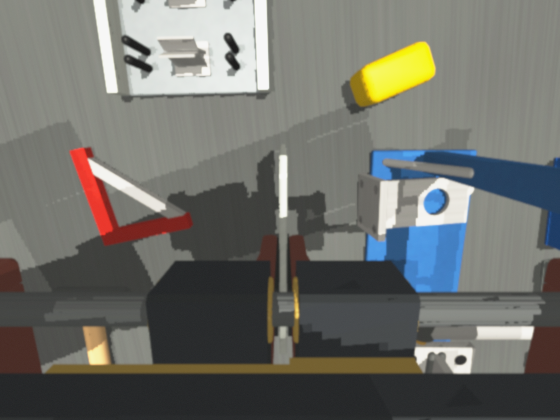

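```bash
python3 - <<'E'
from lyfit import *
C=cal("wrist"); im=cv2.imread("pics/w13.png")
crop=cv2.resize(im[160:255,345:485],None,fx=5,fy=5,interpolation=cv2.INTER_CUBIC)
# manual mask: bright low-sat region within box
sub=np.zeros((420,560),bool); b=im.astype(int); sat=b.max(2)-b.min(2)
sub[165:245,352:475]=((sat<45)&(b.max(2)>90))[165:245,352:475]
n,l,s,c=cv2.connectedComponentsWithStats(sub.astype(np.uint8)); print(s[1:,:][s[1:,4]>200])
best=[]
for tl in (10,13):
  for x0 in (645,655,665):
    e,p,parts=lyfit(C,sub,[x0,134],tl); best.append((e,tl,p))
e,tl,p=min(best,key=lambda q:q[0]); print(e,tl,p)
e,p,parts=lyfit(C,sub,p,tl); Rz=R.from_euler("z",p[2]).as_matrix()
B=parts[0]@Rz.T+[p[0],p[1],10]; print(np.round(B)); 
for P in parts:
    h=cv2.convexHull(((proj(C,P@Rz.T+[p[0],p[1],10])-[345,160])*5).astype(np.float32)).astype(int); cv2.polylines(crop,[h],True,(0,0,255),1)
cv2.imwrite("pics/c13.png",crop)
E
```

```text
[[ 352  165  123   80 6847]]
0.24695132922221724 10 [ 6.37781536e+02  1.34893996e+02 -4.00070474e-02]
[[641. 105.  67.]
 [649. 104.  65.]
 [643. 165.  67.]
 [651. 164.  65.]
 [631. 105.  11.]
 [639. 105.  10.]
 [634. 165.  11.]
 [641. 165.  10.]]
```

View pics/c13.png

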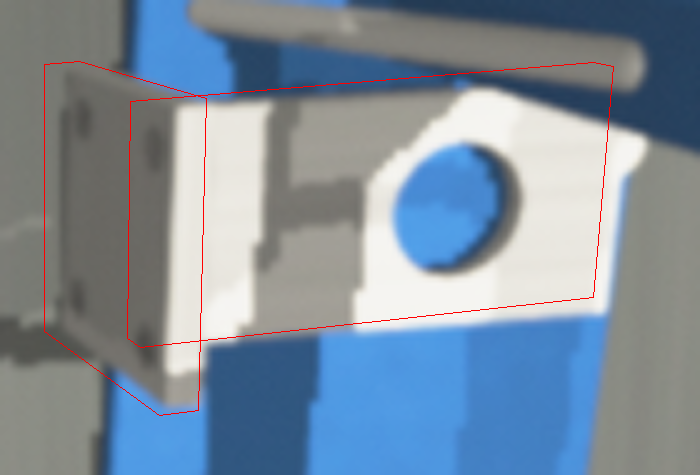

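The overlay shows the base plate's inner top edge at about x 650–655 and z 65, y 105–165. I'll slide the cover in over it, under the peg, and then lower it behind.

Call:
apply_moves --targets '[{"tx": 0.014,"ty": 0.001,"tz": 0,"spin": 0},{"tx": 0.03,"ty": 0.001,"tz": 0,"spin": 0},{"tx": 0.046,"ty": 0.001,"tz": 0,"spin": 0},{"tx": 0.062,"ty": 0.001,"tz": 0,"spin": 0},{"tx": 0.078,"ty": 0.001,"tz": 0,"spin": 0},{"tx": 0.094,"ty": 0.001,"tz": 0,"spin": 0},{"tx": 0.108,"ty": 0.001,"tz": 0,"spin": 0},{"tx": 0.115,"ty": 0.001,"tz": 0,"spin": 0}]'

```text
t: 29.6
ee_pos: [670.7, 152.9, 189.1]
orientation: [2.321, 2.115, 0.002]
ft_force: [-1.0, -0.4, -1.0]
width: 3.8
grasp_force: 30.0
```

Call:
apply_moves --targets '[{"tx": 0,"ty": 0,"tz": 0,"spin": 0},{"tx": 0,"ty": 0,"tz": -0.004,"spin": 0},{"tx": 0,"ty": 0,"tz": -0.008,"spin": 0},{"tx": 0,"ty": 0,"tz": -0.012,"spin": 0},{"tx": 0,"ty": 0,"tz": -0.016,"spin": 0},{"tx": 0,"ty": 0,"tz": -0.02,"spin": 0},{"tx": 0,"ty": 0,"tz": -0.022,"spin": 0},{"tx": 0,"ty": 0,"tz": -0.022,"spin": 0}]'

```text
t: 30.4
ee_pos: [669.3, 153.2, 165.7]
orientation: [-2.321, -2.116, 0.001]
ft_force: [0.3, 0.3, -1.5]
width: 3.9
grasp_force: 30.0
```

Call:
apply_moves --targets '[{"tx": -0.005,"ty": 0,"tz": 0.0005,"spin": 0},{"tx": -0.01,"ty": 0,"tz": 0.0005,"spin": 0},{"tx": -0.015,"ty": 0,"tz": 0.0005,"spin": 0},{"tx": -0.02,"ty": 0,"tz": 0.0005,"spin": 0},{"tx": -0.025,"ty": 0,"tz": 0.0005,"spin": 0},{"tx": -0.03,"ty": 0,"tz": 0.0005,"spin": 0},{"tx": -0.035,"ty": 0,"tz": 0.0005,"spin": 0},{"tx": -0.04,"ty": 0,"tz": 0.0005,"spin": 0}]'

```text
t: 31.2
ee_pos: [629.2, 153.2, 166.7]
orientation: [2.321, 2.117, 0.0]
ft_force: [-0.2, -1.0, -0.6]
width: 3.3
grasp_force: 30.0
```

```bash
python3 - <<'E'
from h import *
o=ctrl.get_obs();print(o["t"],o["ee_pos"],o["width"],o["ft_force"])
C,im=snap("wrist","w14.png"); C2,im2=snap("side")
a=cv2.resize(im[100:300,240:480],(480,400)); b=cv2.resize(im2[220:340,180:300],(320,320)); b=np.vstack([b,np.zeros((80,320,3),np.uint8)]); cv2.imwrite("pics/m14.png",np.hstack([a,b]))
E
```

```text
31.2 [629.17409702 153.20992195 166.72484904] 3.3124221784655097 [-0.17314289 -0.96640221 -0.58729669]
```

View pics/m14.png

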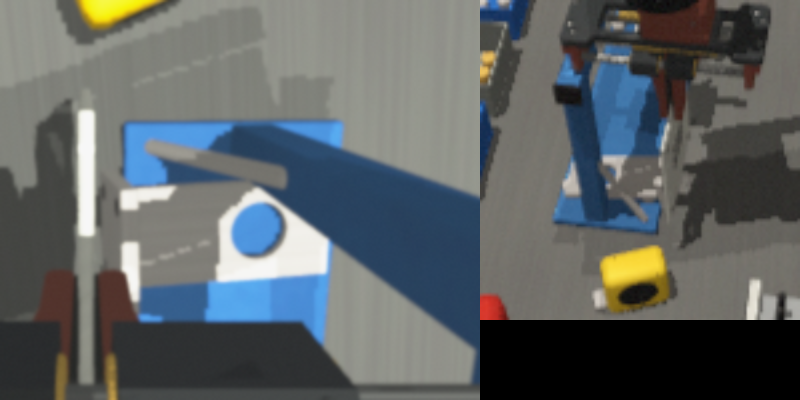

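The cover passed over the lug without moving it. The base plate stands on the bench in front of the rack base, so its top is only about 56 mm up and the hook was too high. A cover gripped near one end would reach lower from the open high-y side. So I'll seat this cover in a slot first, then use the next one as the hook.

Call:
apply_moves --targets '[{"tx": -0.02,"ty": 0,"tz": 0,"spin": 0},{"tx": -0.05,"ty": 0,"tz": 0,"spin": 0},{"tx": -0.085,"ty": 0,"tz": 0,"spin": 0},{"tx": -0.115,"ty": 0,"tz": 0.005,"spin": 0},{"tx": -0.125,"ty": 0,"tz": 0.03,"spin": -4},{"tx": -0.13,"ty": 0,"tz": 0.07,"spin": -12},{"tx": -0.14,"ty": 0.02,"tz": 0.11,"spin": -20},{"tx": -0.15,"ty": 0.05,"tz": 0.133,"spin": -28}]'

```text
t: 32.1
ee_pos: [480.5, 203.2, 303.2]
orientation: [2.77, 1.481, 0.007]
ft_force: [1.5, 1.3, -1.3]
width: 3.6
grasp_force: 30.0
```

Call:
apply_moves --targets '[{"tx": -0.01,"ty": 0.02,"tz": 0,"spin": -8},{"tx": -0.02,"ty": 0.04,"tz": 0,"spin": -16},{"tx": -0.03,"ty": 0.06,"tz": 0,"spin": -24},{"tx": -0.04,"ty": 0.08,"tz": 0,"spin": -32},{"tx": -0.05,"ty": 0.1,"tz": 0,"spin": -40},{"tx": -0.06,"ty": 0.12,"tz": 0,"spin": -48},{"tx": -0.07,"ty": 0.128,"tz": 0,"spin": -56},{"tx": -0.07,"ty": 0.128,"tz": 0,"spin": -57}]'

```text
t: 32.9
ee_pos: [408.7, 332.1, 299.7]
orientation: [-3.141, 0.008, 0.0]
ft_force: [-0.9, 0.1, -0.9]
width: 3.8
grasp_force: 30.0
```

```bash
python3 - <<'E'
from h import *
o=ctrl.get_obs();print(o["t"],o["ee_pos"],o["qpos"],o["width"],R.from_rotvec(o["orientation"]).as_matrix()[:,0])
C,im=snap("wrist","w15.png")
for n in ["slot0","cover0"]:
    for d in ctrl.pinpoint(n,"wrist"): print(n,np.round(d["uv"],1),round(d["score"],2),np.round(plane(C,d["uv"],12),1))
E
```

```text
32.9 [408.73923885 332.0971793  299.7089287 ] [6.59589756e-01 1.91836228e-01 1.76844384e+00 2.27870809e-04
 1.18133593e+00 2.23530044e+00] 3.752511921484605 [ 9.99987485e-01 -5.00085037e-03 -1.48382195e-04]
slot0 [315.2 126.1] 0.84 [479.2 287.2  12. ]
slot0 [269.6 126.6] 0.65 [478.9 349.5  12. ]
slot0 [227.2 120.5] 0.62 [487.2 407.2  12. ]
cover0 [282.5 208.7] 0.6 [363.1 332.5  12. ]
```

View pics/w15.png

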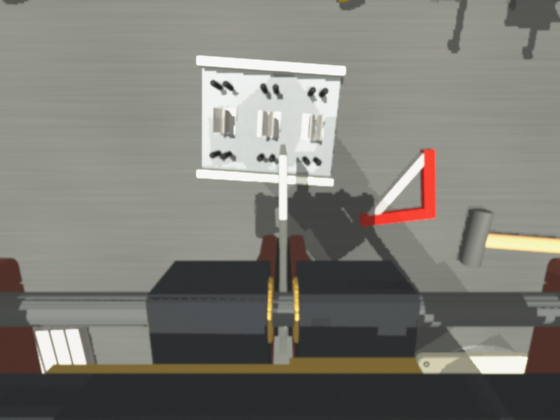

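The view shows the dunnage rack with three slots at columns 225, 268 and 315 (pin pairs at rows 90 and 158) and the held cover edge-on at column 283. I'll fit the rack by its dark pins.

```bash
cat > rack.py <<'E'
from h import *
a=np.linspace(0,2*np.pi,16,endpoint=False); c=np.c_[4*np.cos(a),4*np.sin(a)]
PINS=[np.r_[np.c_[c+[x,s+d],np.full(16,0)],np.c_[c+[x,s+d],np.full(16,47)]] for s in (-60,0,60) for x in (-43,43) for d in (-7.5,7.5)]
def rackfit(C,im,p0,thr=55,roi=75):
    b=im.astype(int); dark=(b.max(2)<thr)
    m=np.zeros((420,560),np.uint8); box2=cv2.convexHull(proj(C,box((p0[0]-roi,p0[0]+roi),(p0[1]-100,p0[1]+100),(12,59))).astype(np.float32)).astype(int); cv2.fillConvexPoly(m,box2,1)
    V=m.astype(float); 
    e,p=fit(C,dark&(m>0),PINS,p0,12,yaws=np.radians([-8,-5,-2,0]),valid=V); return e,p,(dark&(m>0)),V
def heldcol(C,im,o,yaw,zb=110):
    # lateral offset of plate's far upper edge seen vs predicted
    p=o["ee_pos"]; ux=np.array([np.cos(yaw),np.sin(yaw),0]); 
    return proj(C,[p+ux*55+[0,0,10],p+ux*55+[0,0,-zb],p+ux*30+[0,0,10]])
E
python3 - <<'E'
from rack import *
C=cal("wrist"); o=ctrl.get_obs(); im=cv2.imread("pics/w15.png")
for t in (45,60,75):
    e,p,m,V=rackfit(C,im,[480,348],t); print(t,e,np.round(p[:2],2),np.degrees(p[2]),m.sum())
print(heldcol(C,im,o,-.005))
for r in (160,180,200,215,225): 
    row=im[r,265:305].max(1).astype(int); print(r,row)
v=im.copy(); cv2.imwrite("pics/x.png",v)
E
```

```text
45 5.868782259582295 [482.79 349.34] -4.354251554985211 104
60 2.5020074982860447 [483.16 349.56] -4.044461777245746 198
75 1.0821726768862026 [482.99 349.47] -4.178649837637583 330
[[282.81235041 154.21902246]
 [282.73121463 143.4434541 ]
 [282.63304761 205.79669953]]
160 [103 102 109 117  95  72  69  65  66  80  95 102 117 172 234 246 247 247
 247 247 246 237 217 215 217 217 216 216 216 215 204 154 112 108 133 171
 175 140  87  53]
180 [247 247 247 247 246 247 247 247 247 247 247 247 247 245 243 246 247 247
 247 247 246 245 247 247 247 247 247 247 247 247 243 219 212 213 213 212
 213 213 213 213]
200 [ 88  88  89  89  89  89  90  89  88  89  88  88  89 137 225 246 247 247
 247 247 245 227 152  87  70  70  70  69  69  69  69  69  69  69  68  69
  68  69  68  67]
215 [ 88  88  89  89  88  88  88  88  88 100 126 142 147 172 227 245 247 247
 247 247 245 227 157 100  87  82  74  69  68  68  68  67  68  68  67  66
  66  67  67  67]
225 [ 89  89  90  90  91  89  90  89  90  93 110 134 145 146 142 142 144 146
 147 148 143 133 108  92  89  87  88  89  88  88  89  88  87  86  77  71
  68  67  68  68]
```

Call:
apply_moves --targets '[{"tx": 0.02,"ty": 0.02,"tz": 0,"spin": -2},{"tx": 0.04,"ty": 0.04,"tz": -0.01,"spin": -3.9},{"tx": 0.06,"ty": 0.06,"tz": -0.03,"spin": -3.9},{"tx": 0.0787,"ty": 0.0772,"tz": -0.06,"spin": -3.9},{"tx": 0.0787,"ty": 0.0772,"tz": -0.09,"spin": -3.9},{"tx": 0.0787,"ty": 0.0772,"tz": -0.11,"spin": -3.9},{"tx": 0.0787,"ty": 0.0772,"tz": -0.115,"spin": -3.9},{"tx": 0.0787,"ty": 0.0772,"tz": -0.115,"spin": -3.9}]'

```text
t: 33.85
ee_pos: [488.5, 407.6, 184.1]
orientation: [3.138, -0.114, -0.002]
ft_force: [0.8, 0.9, -1.9]
width: 4.0
grasp_force: 30.0
```

Call:
apply_moves --targets '[{"tx": 0,"ty": 0,"tz": 0,"spin": 0},{"tx": 0,"ty": 0,"tz": 0,"spin": 0},{"tx": 0,"ty": 0,"tz": 0,"spin": 0},{"tx": 0,"ty": 0,"tz": 0,"spin": 0},{"tx": 0,"ty": 0,"tz": 0,"spin": 0},{"tx": 0,"ty": 0,"tz": 0,"spin": 0},{"tx": 0,"ty": 0,"tz": 0,"spin": 0},{"tx": 0,"ty": 0,"tz": 0,"spin": 0}]'

```text
t: 34.65
ee_pos: [488.2, 408.4, 184.7]
orientation: [3.139, -0.115, -0.0]
ft_force: [0.3, -0.2, -1.4]
width: 3.6
grasp_force: 30.0
```

```bash
python3 - <<'E'
from rack import *
o=ctrl.get_obs();print(o["t"],o["ee_pos"],o["width"],np.degrees(np.arctan2(*R.from_rotvec(o["orientation"]).as_matrix()[1::-1,0])))
C,im=snap("wrist","w16.png")
for t in (50,65,80):
    e,p,m,V=rackfit(C,im,[483,349.5],t); print(t,e,np.round(p[:2],2),np.degrees(p[2]),m.sum())
v=im.copy(); p=[483,349.5,np.radians(-4.2)]; Rz=R.from_euler("z",p[2]).as_matrix()
for P in PINS: cv2.polylines(v,[cv2.convexHull(proj(C,P@Rz.T+[p[0],p[1],12]).astype(np.float32)).astype(int)],True,(0,0,255),1)
cv2.imwrite("pics/v16.png",cv2.resize(v[60:270,210:490],(800,600)))
E
```

```text
34.65 [488.2417128  408.42945925 184.65719523] 3.5850171357106957 -4.183323227846375
50 1.4153102745029393 [482.38 351.51] -4.197486841595425 776
65 0.8437495832874248 [482.37 351.08] -4.17050081670131 3360
80 0.7319241551875498 [481.78 350.88] -3.9395114453844164 3924
```

View pics/v16.png

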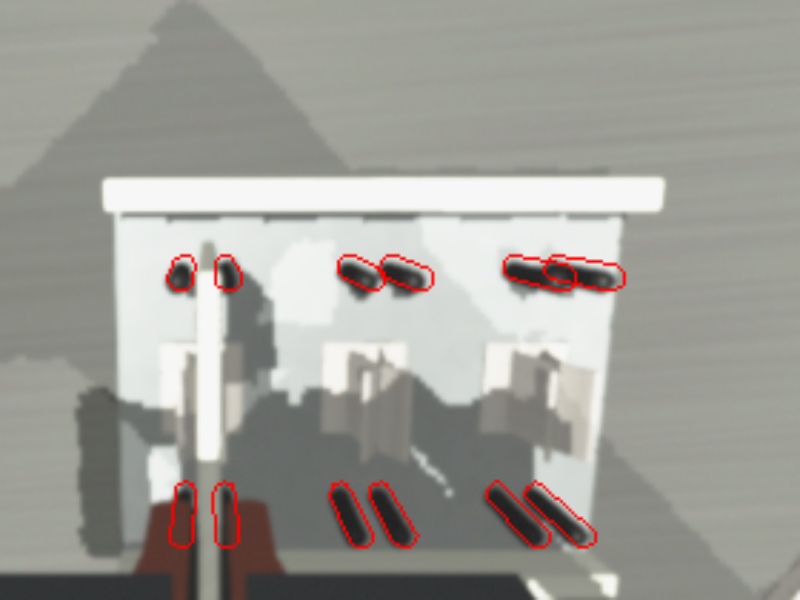

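The overlay fits within about 1 mm. Slot2's pins at crop (181,275) and (228,275) are centred on column 204.5, and the plate is at 208, so I shift about 1 mm in +y and lower.

Call:
apply_moves --targets '[{"tx": -0.002,"ty": 0.001,"tz": 0,"spin": 0},{"tx": -0.002,"ty": 0.001,"tz": 0,"spin": 0},{"tx": -0.002,"ty": 0.001,"tz": -0.005,"spin": 0},{"tx": -0.002,"ty": 0.001,"tz": -0.01,"spin": 0},{"tx": -0.002,"ty": 0.001,"tz": -0.015,"spin": 0},{"tx": -0.002,"ty": 0.001,"tz": -0.02,"spin": 0},{"tx": -0.002,"ty": 0.001,"tz": -0.024,"spin": 0},{"tx": -0.002,"ty": 0.001,"tz": -0.024,"spin": 0}]'

```text
t: 35.5
ee_pos: [486.2, 409.4, 160.1]
orientation: [3.139, -0.115, -0.001]
ft_force: [-0.5, 1.2, -1.6]
width: 3.6
grasp_force: 30.0
```

Call:
apply_moves --targets '[{"tx": 0,"ty": 0,"tz": -0.004,"spin": 0},{"tx": 0,"ty": 0,"tz": -0.008,"spin": 0},{"tx": 0,"ty": 0,"tz": -0.012,"spin": 0},{"tx": 0,"ty": 0,"tz": -0.015,"spin": 0},{"tx": 0,"ty": 0,"tz": -0.018,"spin": 0},{"tx": 0,"ty": 0,"tz": -0.021,"spin": 0},{"tx": 0,"ty": 0,"tz": -0.024,"spin": 0},{"tx": 0,"ty": 0,"tz": -0.024,"spin": 0}]'

```text
t: 36.3
ee_pos: [486.2, 409.3, 136.1]
orientation: [3.139, -0.115, -0.001]
ft_force: [0.7, 1.1, 0.9]
width: 3.7
grasp_force: 30.0
```

Call:
apply_moves --targets '[{"tx": 0,"ty": 0,"tz": -0.003,"spin": 0},{"tx": 0,"ty": 0,"tz": -0.006,"spin": 0},{"tx": 0,"ty": 0,"tz": -0.008,"spin": 0},{"tx": 0,"ty": 0,"tz": -0.01,"spin": 0},{"tx": 0,"ty": 0,"tz": -0.012,"spin": 0},{"tx": 0,"ty": 0,"tz": -0.013,"spin": 0},{"tx": 0,"ty": 0,"tz": -0.014,"spin": 0},{"tx": 0,"ty": 0,"tz": -0.015,"spin": 0}]'

```text
t: 37.1
ee_pos: [486.2, 409.6, 121.9]
orientation: [-3.139, 0.115, 0.0]
ft_force: [-2.8, 2.0, 14.5]
width: 3.3
grasp_force: 30.1
```

Call:
apply_moves --targets '[{"tx": 0,"ty": 0,"tz": 0,"spin": 0},{"tx": 0,"ty": 0,"tz": 0,"spin": 0},{"tx": 0,"ty": 0,"tz": 0,"spin": 0},{"tx": 0,"ty": 0,"tz": 0,"spin": 0},{"tx": 0,"ty": 0,"tz": 0.015,"spin": 0},{"tx": 0,"ty": 0,"tz": 0.03,"spin": 0},{"tx": 0,"ty": 0,"tz": 0.045,"spin": 0},{"tx": 0,"ty": 0,"tz": 0.045,"spin": 0}]' --gripper 0.4

```text
t: 37.9
ee_pos: [487.8, 410.7, 170.3]
orientation: [-3.136, 0.115, -0.007]
ft_force: [-0.0, -0.3, 0.9]
width: 26.2
grasp_force: 0.0
```

Call:
apply_moves --targets '[{"tx": 0,"ty": -0.001,"tz": 0,"spin": 0},{"tx": 0,"ty": -0.001,"tz": 0,"spin": 0},{"tx": 0,"ty": -0.001,"tz": 0,"spin": 0},{"tx": 0,"ty": -0.001,"tz": -0.01,"spin": 0},{"tx": 0,"ty": -0.001,"tz": -0.02,"spin": 0},{"tx": 0,"ty": -0.001,"tz": -0.03,"spin": 0},{"tx": 0,"ty": -0.001,"tz": -0.035,"spin": 0},{"tx": 0,"ty": -0.001,"tz": -0.035,"spin": 0}]' --gripper 1

```text
t: 38.7
ee_pos: [486.0, 409.1, 132.2]
orientation: [-3.139, 0.115, 0.001]
ft_force: [-4.1, 0.3, 10.8]
width: 0.5
grasp_force: 5.4
```

Call:
apply_moves --targets '[{"tx": 0,"ty": 0,"tz": 0,"spin": 0},{"tx": 0,"ty": 0,"tz": -0.001,"spin": 0},{"tx": 0,"ty": 0,"tz": -0.002,"spin": 0},{"tx": 0,"ty": 0,"tz": -0.003,"spin": 0},{"tx": 0,"ty": 0,"tz": -0.0035,"spin": 0},{"tx": 0,"ty": 0,"tz": -0.004,"spin": 0},{"tx": 0,"ty": 0,"tz": -0.0045,"spin": 0},{"tx": 0,"ty": 0,"tz": -0.0045,"spin": 0}]'

```text
t: 39.5
ee_pos: [486.7, 411.0, 131.6]
orientation: [-3.135, 0.115, -0.003]
ft_force: [-11.0, -0.6, 34.1]
width: 0.4
grasp_force: 17.3
```

The cover is home: its top is at 132 mm and it doesn't move at 34 N. I'll go for the middle cover and grip it near its +x end.

Call:
apply_moves --targets '[{"tx": 0,"ty": 0,"tz": 0.03,"spin": 0},{"tx": 0,"ty": -0.01,"tz": 0.08,"spin": 0},{"tx": 0,"ty": -0.05,"tz": 0.11,"spin": 0},{"tx": 0,"ty": -0.095,"tz": 0.14,"spin": 2},{"tx": 0,"ty": -0.14,"tz": 0.17,"spin": 4},{"tx": 0,"ty": -0.185,"tz": 0.17,"spin": 6},{"tx": 0,"ty": -0.23,"tz": 0.17,"spin": 8},{"tx": 0,"ty": -0.275,"tz": 0.17,"spin": 9.3}]' --gripper 0.1

```text
t: 40.3
ee_pos: [485.9, 131.5, 297.1]
orientation: [3.138, 0.142, 0.001]
ft_force: [-0.6, -0.4, -0.4]
width: 39.6
grasp_force: 0.0
```

Call:
apply_moves --targets '[{"tx": 0,"ty": -0.045,"tz": 0,"spin": 0},{"tx": 0,"ty": -0.09,"tz": 0,"spin": 0},{"tx": 0,"ty": -0.135,"tz": 0,"spin": 0},{"tx": 0,"ty": -0.18,"tz": 0,"spin": 0},{"tx": 0,"ty": -0.225,"tz": 0,"spin": 0},{"tx": -0.01,"ty": -0.27,"tz": 0,"spin": 0},{"tx": -0.02,"ty": -0.315,"tz": 0,"spin": 0},{"tx": -0.03,"ty": -0.36,"tz": 0,"spin": 0}]'

```text
t: 41.1
ee_pos: [455.5, -228.3, 296.6]
orientation: [-3.138, -0.14, 0.001]
ft_force: [0.3, -0.4, -0.3]
width: 39.6
grasp_force: 0.0
```

Call:
apply_moves --targets '[{"tx": -0.005,"ty": -0.045,"tz": 0,"spin": 0},{"tx": -0.01,"ty": -0.09,"tz": 0,"spin": 0},{"tx": -0.016,"ty": -0.13,"tz": 0,"spin": 0},{"tx": -0.016,"ty": -0.146,"tz": 0,"spin": 0},{"tx": -0.016,"ty": -0.146,"tz": 0,"spin": 0},{"tx": -0.016,"ty": -0.146,"tz": 0,"spin": 0},{"tx": -0.016,"ty": -0.146,"tz": 0,"spin": 0},{"tx": -0.016,"ty": -0.146,"tz": 0,"spin": 0}]'

```text
t: 41.9
ee_pos: [440.7, -371.1, 297.3]
orientation: [-3.138, -0.143, 0.0]
ft_force: [-0.5, 0.2, 0.8]
width: 39.5
grasp_force: 0.0
```

```bash
python3 - <<'E'
from h import *
o=ctrl.get_obs();print(o["t"],o["ee_pos"],o["qpos"],o["width"],R.from_rotvec(o["orientation"]).as_matrix()[:,0])
C,im=snap("wrist","w17.png")
for d in ctrl.outline_of("cover0","wrist"):
    m=d["pixels"];v,u=np.nonzero(m); p0=plane(C,[u.mean(),v.mean()],90);e,p=fit(C,m,COV,p0,12,yaws=[.05,.1,0]);print("cov",round(d["score"],2),np.round(d["box"]),round(e,3),np.round(p[:2],1),np.degrees(p[2]))
E
```

```text
41.9 [ 440.66159945 -371.13205879  297.27574475] [-7.20700563e-01  2.73381272e-01  1.66757072e+00  1.72590419e-04
  1.20080194e+00  7.59017439e-01] 39.54041653351848 [9.95860911e-01 9.08902912e-02 5.74350258e-06]
cov 0.89 [334.  53. 359. 171.] 0.011 [ 529.1 -432.3] 5.15469432002773
cov 0.69 [293.  64. 294. 173.] 0.068 [ 514.9 -373.3] 5.093784922579642
cov 0.68 [ 23.   0. 114.  19.] 0.922 [ 687.8 -218.1] 77.31393457752958
```

Call:
apply_moves --targets '[{"tx": 0.04,"ty": 0.001,"tz": 0,"spin": 0},{"tx": 0.08,"ty": 0.001,"tz": -0.02,"spin": 0},{"tx": 0.11,"ty": 0.001,"tz": -0.05,"spin": 0},{"tx": 0.1185,"ty": 0.001,"tz": -0.09,"spin": 0},{"tx": 0.1185,"ty": 0.001,"tz": -0.13,"spin": 0},{"tx": 0.1185,"ty": 0.001,"tz": -0.165,"spin": 0},{"tx": 0.1185,"ty": 0.001,"tz": -0.19,"spin": 0},{"tx": 0.1185,"ty": 0.001,"tz": -0.19,"spin": 0}]'

```text
t: 42.8
ee_pos: [556.7, -369.4, 103.2]
orientation: [-3.134, -0.141, 0.009]
ft_force: [0.3, 0.4, 0.3]
width: 39.6
grasp_force: 0.0
```

Call:
apply_moves --targets '[{"tx": 0,"ty": 0,"tz": 0,"spin": 0},{"tx": 0,"ty": 0,"tz": 0,"spin": 0},{"tx": 0,"ty": 0,"tz": 0,"spin": 0},{"tx": 0,"ty": 0,"tz": 0,"spin": 0},{"tx": 0,"ty": 0,"tz": 0,"spin": 0},{"tx": 0,"ty": 0,"tz": 0,"spin": 0},{"tx": 0,"ty": 0,"tz": 0,"spin": 0},{"tx": 0,"ty": 0,"tz": 0,"spin": 0}]' --gripper 1

```text
t: 43.6
ee_pos: [559.1, -371.7, 108.2]
orientation: [3.138, 0.14, 0.001]
ft_force: [-1.5, 1.6, 6.5]
width: 3.8
grasp_force: 30.0
```

Call:
apply_moves --targets '[{"tx": 0,"ty": 0,"tz": 0.01,"spin": 0},{"tx": 0,"ty": 0,"tz": 0.04,"spin": 0},{"tx": 0,"ty": 0,"tz": 0.08,"spin": 0},{"tx": 0,"ty": 0,"tz": 0.12,"spin": 0},{"tx": -0.02,"ty": 0,"tz": 0.15,"spin": 0},{"tx": -0.05,"ty": 0.02,"tz": 0.173,"spin": 0},{"tx": -0.08,"ty": 0.05,"tz": 0.173,"spin": 8},{"tx": -0.11,"ty": 0.08,"tz": 0.173,"spin": 16}]'

```text
t: 44.4
ee_pos: [447.8, -291.1, 281.3]
orientation: [3.086, 0.583, 0.002]
ft_force: [0.8, -0.6, -0.5]
width: 4.1
grasp_force: 30.0
```

```bash
python3 - <<'E'
from h import *
C,im=snap("top")
for d in ctrl.outline_of("tape","top")[:1]:
    m=d["pixels"];v,u=np.nonzero(m);p0=plane(C,[u.mean(),v.mean()],40)
    e,p=fit(C,m,[box((-31,31),(-17,17),(0,60))],p0); print(d["score"],e,p,np.degrees(p[2]))
    B=box((-31,31),(-17,17),(0,60))@R.from_euler("z",p[2]).as_matrix().T+[p[0],p[1],0]; print(np.round(B[::2,:2]))
# crossbar end cap: rack outline max y
for d in ctrl.outline_of("peg0","top")[:1]:
    v,u=np.nonzero(d["pixels"]); i=u<u.min()+3; print("bar end",plane(C,[u[i].mean(),v[i].mean()],235), d["score"])
print(ctrl.get_obs()["qpos"])
E
```

```text
0.77 0.08060296328365607 [6.62058376e+02 2.51266189e+02 4.20731603e-01] 24.106145140581734
[[641. 223.]
 [627. 254.]
 [697. 248.]
 [683. 279.]]
bar end [714.57493615 187.6878879  235.        ] 0.69
[-5.97965974e-01  2.21486176e-01  1.77625964e+00 -3.86533601e-05
  1.14415017e+00  6.04104555e-01]
```

```bash
python3 - <<'E'
from h import *
o=ctrl.get_obs(); K,Rm,t=cal("wrist"); Rt=R.from_rotvec(o["orientation"]).as_matrix()
cam_t=Rt.T@(-Rm.T@t-o["ee_pos"]); Rct=Rm@Rt   # tool->cam
x=np.array([.0929,.9957,0]);x/=np.linalg.norm(x); z=np.array([0,0,-1.]); R2=np.c_[x,np.cross(z,x),z]; p2=np.array([553.78,151.32,187.71])
R2c=Rct@R2.T; t2=-R2c@(p2+R2@cam_t); C=(K,R2c,t2)
print("peg2 check",proj(C,[612.3,129.6,230]))
for n,cuv,zz in [("eye",(458,208),21),("low near",(205,345),33),("low far",(610,313),14),("up near",(270,103),33),("up mid",(475,87),24),("base bot1",(65,75),0),("base bot2",(62,335),0),("base top in",(208,103),56),("base top in2",(200,405),56)]:
    print(n,np.round(plane(C,np.array(cuv)/5+[345,160],zz),1))
E
```

```text
peg2 check [[423.15680109 328.41396437]]
eye [715.6 128.4  21. ]
low near [658.2 107.1  33. ]
low far [752.8  99.6  14. ]
up near [671.9 156.9  33. ]
up mid [717.1 154.6  24. ]
base bot1 [638.5 161.    0. ]
base bot2 [635.7 101.    0. ]
base top in [652.3 162.3  56. ]
base top in2 [649.9 102.9  56. ]
```

Pulling straight past the tape measure or the crossbar end isn't possible, but the cover turned 30° clears both. I'll come in from the high-y side with TCP about (625,226).

Call:
apply_moves --targets '[{"tx": 0,"ty": 0.04,"tz": 0,"spin": 8},{"tx": 0,"ty": 0.08,"tz": 0,"spin": 16},{"tx": 0,"ty": 0.12,"tz": 0,"spin": 24},{"tx": 0,"ty": 0.16,"tz": 0,"spin": 32},{"tx": 0,"ty": 0.2,"tz": 0,"spin": 40},{"tx": 0,"ty": 0.24,"tz": 0,"spin": 48},{"tx": 0,"ty": 0.28,"tz": 0,"spin": 56},{"tx": 0,"ty": 0.32,"tz": 0,"spin": 64}]'

```text
t: 45.35
ee_pos: [450.1, 29.9, 280.8]
orientation: [2.309, 2.128, 0.002]
ft_force: [0.8, 0.1, -1.5]
width: 3.4
grasp_force: 30.0
```

Call:
apply_moves --targets '[{"tx": 0,"ty": 0.045,"tz": 0,"spin": 8},{"tx": 0,"ty": 0.09,"tz": 0,"spin": 16},{"tx": 0.02,"ty": 0.13,"tz": 0,"spin": 24},{"tx": 0.05,"ty": 0.165,"tz": 0,"spin": 32},{"tx": 0.085,"ty": 0.19,"tz": 0,"spin": 34.8},{"tx": 0.125,"ty": 0.197,"tz": 0,"spin": 34.8},{"tx": 0.165,"ty": 0.197,"tz": 0,"spin": 34.8},{"tx": 0.177,"ty": 0.197,"tz": 0,"spin": 34.8}]'

```text
t: 46.15
ee_pos: [630.1, 225.9, 279.6]
orientation: [1.574, 2.717, 0.002]
ft_force: [0.0, -0.0, -1.3]
width: 3.5
grasp_force: 30.0
```

```bash
python3 - <<'E'
from h import *
o=ctrl.get_obs();print(o["t"],o["ee_pos"],o["width"],np.degrees(np.arctan2(*R.from_rotvec(o["orientation"]).as_matrix()[1::-1,0])))
E
```

```text
46.15 [630.11555506 225.94927644 279.62843237] 3.51339167932897 119.82120460062201
```

Call:
apply_moves --targets '[{"tx": 0,"ty": 0,"tz": 0,"spin": 0},{"tx": 0,"ty": 0,"tz": -0.03,"spin": 0},{"tx": 0,"ty": 0,"tz": -0.06,"spin": 0},{"tx": 0,"ty": 0,"tz": -0.09,"spin": 0},{"tx": 0,"ty": 0,"tz": -0.115,"spin": 0},{"tx": 0,"ty": 0,"tz": -0.13,"spin": 0},{"tx": 0,"ty": 0,"tz": -0.138,"spin": 0},{"tx": 0,"ty": 0,"tz": -0.143,"spin": 0}]'

```text
t: 46.95
ee_pos: [625.7, 225.5, 137.3]
orientation: [1.573, 2.719, 0.0]
ft_force: [-0.9, -0.3, -1.3]
width: 3.7
grasp_force: 30.0
```

Call:
apply_moves --targets '[{"tx": -0.005,"ty": 0,"tz": 0,"spin": 0},{"tx": -0.01,"ty": 0,"tz": 0,"spin": 0},{"tx": -0.015,"ty": 0,"tz": 0,"spin": 0},{"tx": -0.02,"ty": 0,"tz": 0,"spin": 0},{"tx": -0.025,"ty": 0,"tz": 0,"spin": 0},{"tx": -0.03,"ty": 0,"tz": 0,"spin": 0},{"tx": -0.035,"ty": 0,"tz": 0,"spin": 0},{"tx": -0.04,"ty": 0,"tz": 0,"spin": 0}]'

```text
t: 47.75
ee_pos: [585.5, 225.5, 137.3]
orientation: [1.573, 2.719, 0.0]
ft_force: [2.9, 0.5, -1.4]
width: 3.7
grasp_force: 30.0
```

```bash
python3 - <<'E'
from h import *
o=ctrl.get_obs();print(o["t"],o["ee_pos"],o["width"],o["ft_force"],np.degrees(np.arctan2(*R.from_rotvec(o["orientation"]).as_matrix()[1::-1,0])))
C2,im2=snap("side"); C3,im3=snap("top"); C,im=snap("wrist","w18.png")
cv2.imwrite("pics/m18.png",np.hstack([cv2.resize(im3[150:220,180:280],(400,280),interpolation=cv2.INTER_CUBIC),cv2.resize(im2[210:330,180:300],(280,280),interpolation=cv2.INTER_CUBIC)]))
E
```

```text
47.75 [585.47975205 225.45685499 137.26729778] 3.668457633221373 [ 2.88750036  0.52403622 -1.4386067 ] 119.91993606420641
```

View pics/m18.png

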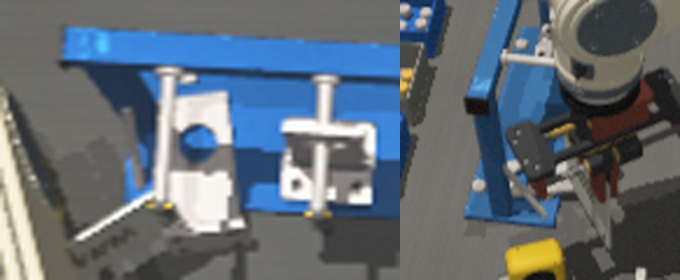

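That was my 18th viewed picture. The limit was 14, so I've already gone over it. From here I view no more pictures and work from numbers only. The last crop shows the cover hooking the lug, which has come forward (eye at left pane (198,143)), with about 3 N of pull. I'll keep pulling and turn the cover back.

Call:
apply_moves --targets '[{"tx": -0.002,"ty": 0,"tz": 0,"spin": -4},{"tx": -0.004,"ty": 0,"tz": 0,"spin": -8},{"tx": -0.006,"ty": 0,"tz": 0,"spin": -12},{"tx": -0.008,"ty": 0,"tz": 0,"spin": -16},{"tx": -0.01,"ty": 0,"tz": 0,"spin": -20},{"tx": -0.012,"ty": 0,"tz": 0,"spin": -24},{"tx": -0.014,"ty": 0,"tz": 0,"spin": -28},{"tx": -0.016,"ty": 0,"tz": 0,"spin": -30}]'

```text
t: 48.7
ee_pos: [569.5, 225.4, 137.0]
orientation: [-2.226, -2.216, 0.001]
ft_force: [1.6, 1.2, -1.5]
width: 3.6
grasp_force: 30.0
```

Call:
apply_moves --targets '[{"tx": -0.008,"ty": 0,"tz": 0,"spin": 0},{"tx": -0.016,"ty": 0,"tz": 0,"spin": 0},{"tx": -0.024,"ty": 0,"tz": 0,"spin": 0},{"tx": -0.032,"ty": 0,"tz": 0,"spin": 0},{"tx": -0.04,"ty": 0,"tz": 0,"spin": 0},{"tx": -0.048,"ty": 0,"tz": 0,"spin": 0},{"tx": -0.056,"ty": 0,"tz": 0,"spin": 0},{"tx": -0.064,"ty": 0,"tz": 0,"spin": 0}]'

```text
t: 49.5
ee_pos: [505.0, 225.4, 137.2]
orientation: [-2.223, -2.22, 0.0]
ft_force: [-0.5, 0.5, -2.4]
width: 3.8
grasp_force: 30.0
```

```bash
cat >> lyfit.py <<'E'
def lying(C,m,p0,tilt=14,zb=0):
    t=np.radians(90+tilt); Ry=R.from_euler("y",t).as_matrix(); parts=[P@Ry.T for P in LUG]; zm=min(P[:,2].min() for P in parts); parts=[P-[0,0,zm] for P in parts]
    return fit(C,m,parts,p0,zb,yaws=np.radians(range(-180,180,20)))+(parts,)
E
python3 - <<'E'
from lyfit import *
o=ctrl.get_obs();print(o["t"],o["ee_pos"],o["width"],o["ft_force"],np.degrees(np.arctan2(*R.from_rotvec(o["orientation"]).as_matrix()[1::-1,0])))
C,im=snap("top")
for d in ctrl.outline_of("lug0","top"):
    b=d["box"]
    if 180<b[0]<330 and b[1]>150:
        m=d["pixels"]; v,u=np.nonzero(m); q=plane(C,[u.mean(),v.mean()],20); e,p,_=lying(C,m,q)
        print("box",np.round(b),round(d["score"],2),np.round(q),"fit",round(e,2),np.round(p[:2]),round(np.degrees(p[2])),"sat",np.ptp(np.median(im[m],0)))
E
```

```text
49.5 [505.02084284 225.36697063 137.1993328 ] 3.801374006209609 [-0.47630279  0.45763032 -2.43814474] 89.91556220519966
box [288. 186. 312. 204.] 0.84 [666. -82.  20.] fit 0.62 [ 657. -113.] 72 sat 6.0
box [201. 212. 244. 237.] 0.8 [585. 145.  20.] fit 0.07 [573. 102.] 74 sat 16.0
box [253. 180. 276. 201.] 0.68 [679.  29.  20.] fit 0.77 [671.   1.] 76 sat 7.0
```

The lug is out from under the peg, lying at about (573,102) and pointing 74°. I'll put this cover into slot1 before picking the lug up.

Call:
apply_moves --targets '[{"tx": -0.01,"ty": 0,"tz": 0.04,"spin": 0},{"tx": -0.02,"ty": 0.01,"tz": 0.08,"spin": -8},{"tx": -0.02,"ty": 0.025,"tz": 0.1,"spin": -16},{"tx": -0.015,"ty": 0.04,"tz": 0.1,"spin": -24},{"tx": -0.01,"ty": 0.06,"tz": 0.1,"spin": -32},{"tx": 0,"ty": 0.08,"tz": 0.1,"spin": -40},{"tx": 0,"ty": 0.1,"tz": 0.1,"spin": -48},{"tx": 0.01,"ty": 0.115,"tz": 0.1,"spin": -56}]'

```text
t: 50.4
ee_pos: [515.4, 341.5, 237.2]
orientation: [-3.007, -0.909, 0.0]
ft_force: [0.2, -0.0, -1.6]
width: 3.6
grasp_force: 30.0
```

Call:
apply_moves --targets '[{"tx": 0.005,"ty": 0.002,"tz": 0,"spin": -8},{"tx": 0.01,"ty": 0.004,"tz": 0,"spin": -16},{"tx": 0.0105,"ty": 0.006,"tz": 0,"spin": -24},{"tx": 0.0105,"ty": 0.006,"tz": 0,"spin": -32},{"tx": 0.0105,"ty": 0.006,"tz": 0,"spin": -38.2},{"tx": 0.0105,"ty": 0.006,"tz": 0,"spin": -38.2},{"tx": 0.0105,"ty": 0.006,"tz": 0,"spin": -38.2},{"tx": 0.0105,"ty": 0.006,"tz": 0,"spin": -38.2}]'

```text
t: 51.2
ee_pos: [526.3, 346.4, 237.2]
orientation: [-3.14, 0.114, -0.0]
ft_force: [0.5, -0.6, -1.4]
width: 4.0
grasp_force: 30.0
```

```bash
python3 - <<'E'
from rack import *
o=ctrl.get_obs();print(o["t"],o["ee_pos"],o["width"],o["ft_force"],np.degrees(np.arctan2(*R.from_rotvec(o["orientation"]).as_matrix()[1::-1,0])))
p=o["ee_pos"]
for cam in ("top","side"):
    C,im=snap(cam); 
    for d in ctrl.outline_of("cover0",cam):
        m=d["pixels"]; v,u=np.nonzero(m); q=plane(C,[u.mean(),v.mean()],p[2]-30)
        if np.hypot(*(q[:2]-[481,350]))<110:
            for zb in (p[2]-96,12):
                e,pp=fit(C,m,[box((-55,55),(-2,2),(0,120))],[481,352],zb,yaws=np.radians([-8,-4,0])); print(cam,d["score"],np.round(d["box"]),"zb",zb,round(e,3),np.round(pp[:2],1),np.degrees(pp[2]))
C,im=snap("wrist","w20.png"); print(proj(C,[p+[8,-.6,24]])); 
for r in (225,235,245,255): print(r,im[r,268:300].max(1).astype(int))
E
```

```text
51.2 [526.33212499 346.40441728 237.18415288] 4.038457761804993 [ 0.46926348 -0.55224203 -1.40098115] -4.16303619300776
top 0.43 [139. 234. 147. 259.] zb 141.18415288355882 1.35 [482.1 283.5] 75.59229517821088
top 0.43 [139. 234. 147. 259.] zb 12 1.197 [501.2 357.6] 75.9970904288777
side 0.79 [284. 308. 344. 344.] zb 141.18415288355882 0.364 [480.  351.5] 4.46727455838947
side 0.79 [284. 308. 344. 344.] zb 12 0.227 [465.3 277.6] 4.855973532963883
[[282.43687877 258.7795527 ]]
225 [148 199 246 247 247 246 226 169 133 124 124 128 133 137 138 138 138 134
 130 130 132 135 137 136 134 125 114 106 106 105 105 105]
235 [100 101 103 110 125 131 121 116 121 122 125 130 136 138 138 139 138 135
 131 130 123 109 100  96  94  93  92  91  91  91  92  93]
245 [ 88  87  88  87  87  89  87  83  67  51  72 116 133 137 137 138 138 135
 120  83  56  63  80  86  87  87  87  87  87  87  87  88]
255 [ 88  87  88  88  87  85  85  76  56  47  78 126 146 149 149 149 149 147
 134  95  55  50  71  82  87  88  87  89  88  87  86  87]
```

Call:
apply_moves --targets '[{"tx": 0,"ty": 0,"tz": -0.03,"spin": 0},{"tx": 0,"ty": 0,"tz": -0.055,"spin": 0},{"tx": 0,"ty": 0,"tz": -0.065,"spin": 0},{"tx": 0,"ty": 0,"tz": -0.072,"spin": 0},{"tx": 0,"ty": 0,"tz": -0.076,"spin": 0},{"tx": 0,"ty": 0,"tz": -0.08,"spin": 0},{"tx": 0,"ty": 0,"tz": -0.084,"spin": 0},{"tx": 0,"ty": 0,"tz": -0.086,"spin": 0}]'

```text
t: 52.25
ee_pos: [526.4, 346.5, 151.4]
orientation: [-3.139, 0.117, -0.001]
ft_force: [-0.6, 0.0, -1.5]
width: 4.1
grasp_force: 30.0
```

Call:
apply_moves --targets '[{"tx": 0,"ty": 0,"tz": -0.002,"spin": 0},{"tx": 0,"ty": 0,"tz": -0.004,"spin": 0},{"tx": 0,"ty": 0,"tz": -0.006,"spin": 0},{"tx": 0,"ty": 0,"tz": -0.008,"spin": 0},{"tx": 0,"ty": 0,"tz": -0.01,"spin": 0},{"tx": 0,"ty": 0,"tz": -0.012,"spin": 0},{"tx": 0,"ty": 0,"tz": -0.013,"spin": 0},{"tx": 0,"ty": 0,"tz": -0.013,"spin": 0}]'

```text
t: 53.05
ee_pos: [527.0, 346.9, 138.7]
orientation: [-3.138, 0.118, -0.003]
ft_force: [2.5, 1.2, 4.2]
width: 3.6
grasp_force: 30.0
```

Call:
apply_moves --targets '[{"tx": 0,"ty": 0,"tz": 0,"spin": 0},{"tx": 0,"ty": 0,"tz": 0,"spin": 0},{"tx": 0,"ty": 0,"tz": 0,"spin": 0},{"tx": 0,"ty": 0,"tz": 0.01,"spin": 0},{"tx": 0,"ty": 0,"tz": 0.03,"spin": 0},{"tx": 0,"ty": 0,"tz": 0.045,"spin": 0},{"tx": 0,"ty": 0,"tz": 0.045,"spin": 0},{"tx": 0,"ty": 0,"tz": 0.045,"spin": 0}]' --gripper 0.4

```text
t: 53.85
ee_pos: [526.4, 346.5, 183.6]
orientation: [-3.139, 0.118, -0.001]
ft_force: [0.3, -0.1, 0.0]
width: 26.1
grasp_force: 0.0
```

```bash
python3 - <<'E'
from rack import *
o=ctrl.get_obs();p=o["ee_pos"];print(o["t"],p,o["width"])
C,im=snap("wrist","w21.png"); 
for d in ctrl.outline_of("cover0","wrist"):
    m=d["pixels"]; v,u=np.nonzero(m); r=[]
    for zb in (43,36,12):
        q=plane(C,[u.mean(),v.mean()],zb+115); e,pp=fit(C,m,[box((-55,55),(-2,2),(0,120))],q,zb,yaws=np.radians([-8,-4,0])); r.append((zb,round(e,2),np.round(pp[:2],1),round(np.degrees(pp[2]),1)))
    print(round(d["score"],2),np.round(d["box"]),r)
C,im=snap("side")
for d in ctrl.outline_of("cover0","side"):
    m=d["pixels"]; v,u=np.nonzero(m)
    if d["box"][1]>260: print("side",np.round(d["box"]),[ (zb,round(fit(C,m,[box((-55,55),(-2,2),(0,120))],[482,350],zb,yaws=[-.07])[0],3)) for zb in (43,36,12)])
E
```

```text
53.85 [526.3631069  346.4542904  183.61805048] 26.085679397548315
0.96 [194. 184. 228. 262.] [(43, np.float64(1.05), array([511.6, 406.6]), np.float64(-27.3)), (36, np.float64(0.99), array([510.9, 409. ]), np.float64(-28.3)), (12, np.float64(0.82), array([502.4, 414.3]), np.float64(-23.8))]
0.69 [281. 190. 292. 363.] [(43, np.float64(0.29), array([493.8, 347.8]), np.float64(-3.3)), (36, np.float64(0.26), array([488.8, 348.2]), np.float64(-3.4)), (12, np.float64(0.23), array([471.3, 349.3]), np.float64(-3.4))]
side [285. 368. 334. 396.] [(43, np.float64(0.875)), (36, np.float64(0.118)), (12, np.float64(0.087))]
side [281. 332. 339. 366.] [(43, np.float64(0.232)), (36, np.float64(0.224)), (12, np.float64(0.2))]
```

Call:
apply_moves --targets '[{"tx": -0.025,"ty": 0.002,"tz": 0,"spin": 0},{"tx": -0.0439,"ty": 0.0032,"tz": 0,"spin": 0},{"tx": -0.0439,"ty": 0.0032,"tz": -0.01,"spin": 0},{"tx": -0.0439,"ty": 0.0032,"tz": -0.025,"spin": 0},{"tx": -0.0439,"ty": 0.0032,"tz": -0.038,"spin": 0},{"tx": -0.0439,"ty": 0.0032,"tz": -0.038,"spin": 0},{"tx": -0.0439,"ty": 0.0032,"tz": -0.038,"spin": 0},{"tx": -0.0439,"ty": 0.0032,"tz": -0.038,"spin": 0}]'

```text
t: 54.85
ee_pos: [482.9, 349.6, 145.2]
orientation: [-3.139, 0.118, -0.0]
ft_force: [0.2, 0.5, 0.3]
width: 26.6
grasp_force: 0.0
```

Call:
apply_moves --targets '[{"tx": 0,"ty": 0,"tz": 0,"spin": 0},{"tx": 0,"ty": 0,"tz": 0,"spin": 0},{"tx": 0,"ty": 0,"tz": 0,"spin": 0},{"tx": 0,"ty": 0,"tz": 0,"spin": 0},{"tx": 0,"ty": 0,"tz": 0,"spin": 0},{"tx": 0,"ty": 0,"tz": -0.004,"spin": 0},{"tx": 0,"ty": 0,"tz": -0.008,"spin": 0},{"tx": 0,"ty": 0,"tz": -0.012,"spin": 0}]' --gripper 1

```text
t: 55.65
ee_pos: [482.8, 350.0, 133.2]
orientation: [-3.139, 0.117, -0.002]
ft_force: [-0.0, 1.2, 4.1]
width: 3.9
grasp_force: 30.0
```

Call:
apply_moves --targets '[{"tx": 0,"ty": 0,"tz": -0.003,"spin": 0},{"tx": 0,"ty": 0,"tz": -0.006,"spin": 0},{"tx": 0,"ty": 0,"tz": -0.009,"spin": 0},{"tx": 0,"ty": 0,"tz": -0.012,"spin": 0},{"tx": 0,"ty": 0,"tz": -0.015,"spin": 0},{"tx": 0,"ty": 0,"tz": -0.017,"spin": 0},{"tx": 0,"ty": 0,"tz": -0.018,"spin": 0},{"tx": 0,"ty": 0,"tz": -0.019,"spin": 0}]'

```text
t: 56.45
ee_pos: [482.3, 350.0, 114.8]
orientation: [-3.139, 0.118, 0.0]
ft_force: [-4.8, 2.5, 16.7]
width: 3.8
grasp_force: 30.0
```

Call:
apply_moves --targets '[{"tx": 0,"ty": 0,"tz": 0,"spin": 0},{"tx": 0,"ty": 0,"tz": 0,"spin": 0},{"tx": 0,"ty": 0,"tz": 0,"spin": 0},{"tx": 0,"ty": 0,"tz": 0.01,"spin": 0},{"tx": 0,"ty": 0,"tz": 0.03,"spin": 0},{"tx": 0,"ty": 0,"tz": 0.045,"spin": 0},{"tx": 0,"ty": 0,"tz": 0.045,"spin": 0},{"tx": 0,"ty": 0,"tz": 0.045,"spin": 0}]' --gripper 0.4

```text
t: 57.25
ee_pos: [482.5, 349.6, 159.6]
orientation: [-3.139, 0.118, -0.001]
ft_force: [-0.0, -0.3, -0.5]
width: 26.1
grasp_force: 0.0
```

Call:
apply_moves --targets '[{"tx": 0,"ty": 0,"tz": 0,"spin": 0},{"tx": 0,"ty": 0,"tz": 0,"spin": 0},{"tx": 0,"ty": 0,"tz": 0,"spin": 0},{"tx": 0,"ty": 0,"tz": 0,"spin": 0},{"tx": 0,"ty": 0,"tz": -0.01,"spin": 0},{"tx": 0,"ty": 0,"tz": -0.02,"spin": 0},{"tx": 0,"ty": 0,"tz": -0.0265,"spin": 0},{"tx": 0,"ty": 0,"tz": -0.0285,"spin": 0}]' --gripper 1

```text
t: 58.05
ee_pos: [481.8, 350.6, 132.0]
orientation: [-3.138, 0.119, 0.002]
ft_force: [-12.9, -0.5, 33.4]
width: 0.7
grasp_force: 16.6
```

Cover 2 is home too (132 mm, firm at 33 N). Now to the fallen lug.

Call:
apply_moves --targets '[{"tx": 0,"ty": 0,"tz": 0.045,"spin": 0},{"tx": 0,"ty": -0.01,"tz": 0.09,"spin": 8},{"tx": 0,"ty": -0.04,"tz": 0.13,"spin": 16},{"tx": 0.01,"ty": -0.08,"tz": 0.15,"spin": 24},{"tx": 0.02,"ty": -0.12,"tz": 0.15,"spin": 32},{"tx": 0.03,"ty": -0.16,"tz": 0.15,"spin": 40},{"tx": 0.04,"ty": -0.2,"tz": 0.15,"spin": 48},{"tx": 0.05,"ty": -0.24,"tz": 0.15,"spin": 56}]' --gripper -0.2

```text
t: 58.85
ee_pos: [532.4, 108.0, 280.1]
orientation: [-2.823, -1.378, 0.001]
ft_force: [1.1, -0.7, -0.3]
width: 52.7
grasp_force: 0.0
```

Call:
apply_moves --targets '[{"tx": 0.01,"ty": -0.02,"tz": 0,"spin": 8},{"tx": 0.02,"ty": -0.04,"tz": 0,"spin": 16},{"tx": 0.028,"ty": -0.04,"tz": 0,"spin": 24},{"tx": 0.028,"ty": -0.04,"tz": 0,"spin": 32},{"tx": 0.028,"ty": -0.04,"tz": 0,"spin": 38},{"tx": 0.028,"ty": -0.04,"tz": 0,"spin": 38},{"tx": 0.028,"ty": -0.04,"tz": 0,"spin": 38},{"tx": 0.028,"ty": -0.04,"tz": 0,"spin": 38}]'

```text
t: 59.65
ee_pos: [560.3, 69.7, 280.4]
orientation: [-2.229, -2.214, 0.0]
ft_force: [-0.6, 0.0, -0.6]
width: 52.6
grasp_force: 0.0
```

```bash
python3 - <<'E'
from lyfit import *
o=ctrl.get_obs();print(o["t"],o["ee_pos"],o["width"],np.degrees(np.arctan2(*R.from_rotvec(o["orientation"]).as_matrix()[1::-1,0])))
C,im=snap("wrist","w22.png")
for d in ctrl.outline_of("lug0","wrist"):
    m=d["pixels"]; v,u=np.nonzero(m); q=plane(C,[u.mean(),v.mean()],20)
    r=[(t,)+lying(C,m,q,t)[:2] for t in (8,14)]
    print(np.round(d["box"]),round(d["score"],2),np.round(q),[(t,round(e,3),np.round(p[:2],1),round(np.degrees(p[2]),1)) for t,e,p in r])
for d in ctrl.pinpoint("lug0_eye","wrist"): print(np.round(d["uv"]),d["score"],np.round(plane(C,d["uv"],12),1))
E
```

```text
59.65 [560.27766991  69.68571673 280.38209506] 52.587279204315614 89.60199960345916
[256.  33. 325. 131.] 0.92 [573. 191.  20.] [(8, np.float64(0.143), array([557.6, 143.1]), np.float64(71.8)), (14, np.float64(0.183), array([590.9, 242.8]), np.float64(-108.6))]
[332. 326. 366. 363.] 0.9 [ 656. -185.   20.] [(8, np.float64(2.118), array([ 645.2, -167.3]), np.float64(-69.7)), (14, np.float64(1.898), array([ 645. , -168.4]), np.float64(-69.7))]
[274. 326. 318. 368.] 0.8 [ 579. -187.   20.] [(8, np.float64(0.988), array([ 577. , -170.7]), np.float64(-81.1)), (14, np.float64(0.851), array([ 576.7, -171.2]), np.float64(-82.3))]
[349. 209. 428. 277.] 0.56 [700. -14.  20.] [(8, np.float64(0.387), array([669.7,  14.2]), np.float64(-45.4)), (14, np.float64(0.333), array([673. ,  11.1]), np.float64(-45.1))]
```

```bash
cat >> lyfit.py <<'E'
def oparts(name):
    Rr={"up":R.identity(),"flat8":R.from_euler("y",98,degrees=True),"flat":R.from_euler("y",103,degrees=True),"side":R.from_euler("x",-92.6,degrees=True)}[name].as_matrix()
    P=[q@Rr.T for q in LUG]; z=min(q[:,2].min() for q in P); return [q-[0,0,z] for q in P]
def anyfit(C,m,q,names=("up","flat","side")):
    out=[]
    for n in names:
        e,p=fit(C,m,oparts(n),q,0,yaws=np.radians(range(-180,180,15))); out.append((e,n,p))
    return sorted(out,key=lambda t:t[0])
E
python3 - <<'E'
from lyfit import *
for cam in ("wrist","top","side"):
    C,im=snap(cam)
    for d in ctrl.outline_of("lug0",cam):
        m=d["pixels"]; v,u=np.nonzero(m); q=plane(C,[u.mean(),v.mean()],30)
        if abs(q[0]-580)<45 and abs(q[1]-175)<60:
            print(cam,np.round(d["box"]),m.sum(),[(round(e,3),n,np.round(p[:2],1),round(np.degrees(p[2]))) for e,n,p in anyfit(C,m,q)])
E
```

```text
wrist [256.  28. 326. 131.] 3781 [(np.float64(0.164), 'flat', array([590.7, 243.3]), -109), (np.float64(0.385), 'up', array([565.7, 170.6]), -17), (np.float64(0.63), 'side', array([555.8, 147.4]), -8)]
top [210. 222. 225. 241.] 219 [(np.float64(0.489), 'side', array([566.9, 177.6]), 142), (np.float64(0.652), 'up', array([564. , 168.1]), -119), (np.float64(2.011), 'flat', array([541.4, 146.6]), 44)]
side [257. 286. 289. 329.] 664 [(np.float64(0.319), 'flat', array([584.3, 234.5]), -103), (np.float64(0.42), 'side', array([566.4, 183.4]), -165), (np.float64(0.475), 'up', array([572.6, 207.8]), -52)]
```

```bash
cat >> lyfit.py <<'E'
def joint(views,q,parts,z=0,hole=None):
    def f(p):
        s=0
        for C,m in views:
            r=render(C,parts,p,z); s+=((cv2.GaussianBlur(r,(0,0),1)-cv2.GaussianBlur(m.astype(float),(0,0),1))**2).sum()/m.sum()
        return s
    best=None
    for a in np.radians(range(-180,180,15)):
        s=np.array([(q[0]-45*np.cos(a))/10,(q[1]-45*np.sin(a))/10,a/.2])
        c0=f(s*[10,10,.2]); best=(best or [])+[(c0,tuple(s))]
    out=[]
    for c0,s in sorted(best)[:5]:
        s=np.array(s); r=minimize(lambda x:f(x*np.array([10,10,.2])),s,method="Nelder-Mead",options=dict(initial_simplex=np.array([s]+[s+e for e in np.eye(3)]),xatol=.01,fatol=1e-4)); out.append((r.fun,r.x*[10,10,.2]))
    return sorted(out,key=lambda t:t[0])
E
python3 - <<'E'
from lyfit import *
V=[]
for cam in ("wrist","side"):
    C,im=snap(cam)
    for d in ctrl.outline_of("lug0",cam):
        m=d["pixels"]; v,u=np.nonzero(m); q=plane(C,[u.mean(),v.mean()],30)
        if abs(q[0]-580)<45 and abs(q[1]-185)<60: V.append((C,m)); np.save(f"m_{cam}.npy",m); print(cam,d["score"],q)
for n in ("flat8","flat"):
    for vs in (V,V[:1],V[1:]):
        r=joint(vs,[575,190],oparts(n)); print(n,len(vs),[(round(e,3),np.round(p[:2],1),round(np.degrees(p[2]))) for e,p in r[:3]])
C,m=V[0]; v,u=np.nonzero(m)
print([(r,int((m[r]).sum()),int(np.nonzero(m[r])[0].min()) if m[r].any() else 0) for r in range(28,134,6)])
im=cv2.imread("pics/w22.png"); print([ [int(x) for x in im[r,250:330:5].mean(1)] for r in range(30,134,8)])
E
```

```text
wrist 0.65 [572.5411885 189.6722291  30.       ]
side 0.82 [574.22006605 196.97154846  30.        ]
flat8 2 [(np.float64(0.26), array([559.2, 144.1]), 73), (np.float64(0.26), array([559., 144.]), 73), (np.float64(0.26), array([559. , 143.9]), 73)]
flat8 1 [(np.float64(0.127), array([557.7, 142.9]), 72), (np.float64(0.127), array([557.8, 142.8]), 72), (np.float64(0.128), array([557.2, 142.8]), 72)]
flat8 1 [(np.float64(0.109), array([560.9, 146.9]), 73), (np.float64(0.109), array([560.9, 147. ]), 73), (np.float64(0.109), array([560.8, 146.8]), 73)]
flat 2 [(np.float64(0.221), array([559. , 145.3]), 72), (np.float64(0.222), array([559.2, 145.5]), 72), (np.float64(0.222), array([559. , 145.2]), 72)]
flat 1 [(np.float64(0.107), array([558.6, 145.5]), 72), (np.float64(0.107), array([558.8, 145.4]), 72), (np.float64(0.107), array([558.5, 145.5]), 72)]
flat 1 [(np.float64(0.104), array([560.7, 144.1]), 72), (np.float64(0.104), array([560.7, 144. ]), 73), (np.float64(0.105), array([560.8, 144.8]), 73)]
[(28, 1, 289), (34, 23, 286), (40, 41, 284), (46, 43, 282), (52, 43, 280), (58, 22, 279), 
[... 545 characters left out ...]
44, 136, 140, 137, 138, 179, 245, 210, 139], [138, 136, 136, 138, 140, 213, 244, 244, 196, 141, 137, 139, 244, 245, 139, 137], [140, 137, 137, 139, 140, 244, 245, 244, 245, 245, 244, 244, 245, 215, 141, 138], [139, 136, 137, 140, 208, 245, 245, 245, 245, 245, 245, 245, 245, 141, 142, 137], [140, 137, 137, 141, 245, 245, 245, 246, 246, 245, 245, 246, 221, 141, 142, 138], [140, 137, 238, 220, 244, 246, 246, 245, 246, 245, 246, 245, 141, 142, 144, 138], [141, 134, 127, 159, 243, 246, 245, 244, 244, 245, 246, 228, 141, 143, 145, 140], [141, 139, 125, 121, 127, 127, 127, 126, 187, 246, 247, 246, 130, 142, 136, 123], [138, 136, 131, 125, 123, 120, 116, 113, 113, 113, 114, 120, 123, 123, 125, 122]]
```

The lug lies flat with its base at (559,145), bar towards 72°, eye end at (582,216). Plan: grip the bar across its width, drag it clear of the racks, then swing it upright about its base edge.

Call:
apply_moves --targets '[{"tx": 0.01,"ty": 0.04,"tz": 0,"spin": -6},{"tx": 0.0197,"ty": 0.08,"tz": 0,"spin": -12},{"tx": 0.0197,"ty": 0.12,"tz": 0,"spin": -17.6},{"tx": 0.0197,"ty": 0.14,"tz": -0.02,"spin": -17.6},{"tx": 0.0197,"ty": 0.14,"tz": -0.06,"spin": -17.6},{"tx": 0.0197,"ty": 0.14,"tz": -0.1,"spin": -17.6},{"tx": 0.0197,"ty": 0.14,"tz": -0.14,"spin": -17.6},{"tx": 0.0197,"ty": 0.14,"tz": -0.17,"spin": -17.6}]' --gripper -0.32

```text
t: 61.1
ee_pos: [579.1, 209.4, 108.2]
orientation: [-2.539, -1.849, 0.003]
ft_force: [0.0, -0.2, -0.0]
width: 57.9
grasp_force: 0.0
```

Call:
apply_moves --targets '[{"tx": 0,"ty": 0,"tz": -0.02,"spin": 0},{"tx": 0,"ty": 0,"tz": -0.04,"spin": 0},{"tx": 0,"ty": 0,"tz": -0.06,"spin": 0},{"tx": 0,"ty": 0,"tz": -0.078,"spin": 0},{"tx": 0,"ty": 0,"tz": -0.09,"spin": 0},{"tx": 0,"ty": 0,"tz": -0.098,"spin": 0},{"tx": 0,"ty": 0,"tz": -0.103,"spin": 0},{"tx": 0,"ty": 0,"tz": -0.103,"spin": 0}]'

```text
t: 61.9
ee_pos: [580.0, 209.6, 7.5]
orientation: [-2.54, -1.849, 0.0]
ft_force: [0.1, -0.9, 0.0]
width: 57.9
grasp_force: 0.0
```

Call:
apply_moves --targets '[{"tx": 0,"ty": 0,"tz": 0,"spin": 0},{"tx": 0,"ty": 0,"tz": 0,"spin": 0},{"tx": 0,"ty": 0,"tz": 0,"spin": 0},{"tx": 0,"ty": 0,"tz": 0,"spin": 0},{"tx": 0,"ty": 0,"tz": 0,"spin": 0},{"tx": 0,"ty": 0,"tz": 0,"spin": 0},{"tx": 0,"ty": 0,"tz": 0,"spin": 0},{"tx": 0,"ty": 0,"tz": 0,"spin": 0}]' --gripper 1

```text
t: 62.7
ee_pos: [580.4, 209.8, 8.2]
orientation: [2.54, 1.849, 0.001]
ft_force: [-1.3, 1.4, 6.0]
width: 49.6
grasp_force: 30.0
```

Call:
apply_moves --targets '[{"tx": 0,"ty": 0,"tz": 0.004,"spin": 0},{"tx": -0.007,"ty": -0.003,"tz": 0.004,"spin": 0},{"tx": -0.017,"ty": -0.007,"tz": 0.004,"spin": 0},{"tx": -0.028,"ty": -0.012,"tz": 0.004,"spin": 0},{"tx": -0.039,"ty": -0.016,"tz": 0.004,"spin": 0},{"tx": -0.05,"ty": -0.021,"tz": 0.004,"spin": 0},{"tx": -0.058,"ty": -0.024,"tz": 0.004,"spin": 0},{"tx": -0.06,"ty": -0.025,"tz": 0.004,"spin": 0}]'

```text
t: 63.5
ee_pos: [518.6, 184.1, 11.6]
orientation: [-2.539, -1.849, 0.002]
ft_force: [1.1, -0.1, -4.8]
width: 49.5
grasp_force: 30.0
```

Call:
apply_moves --targets '[{"tx": 0,"ty": 0,"tz": 0,"spin": 0},{"tx": -0.0007,"ty": -0.0023,"tz": 0.007,"spin": 0},{"tx": -0.0014,"ty": -0.0044,"tz": 0.0125,"spin": 0},{"tx": -0.002,"ty": -0.0062,"tz": 0.0165,"spin": 0},{"tx": -0.0027,"ty": -0.0082,"tz": 0.021,"spin": 0},{"tx": -0.0034,"ty": -0.0105,"tz": 0.025,"spin": 0},{"tx": -0.0042,"ty": -0.0128,"tz": 0.0287,"spin": 0},{"tx": -0.0051,"ty": -0.0156,"tz": 0.0323,"spin": 0}]'

```text
t: 64.3
ee_pos: [514.9, 168.8, 44.3]
orientation: [2.54, 1.849, 0.0]
ft_force: [0.4, 0.2, -3.7]
width: 49.6
grasp_force: 30.0
```

```bash
python3 - <<'E'
from lyfit import *
o=ctrl.get_obs();print(o["t"],o["ee_pos"],o["width"],o["ft_force"],o["grasp_force"])
p=o["ee_pos"]; V=[]
for cam in ("side","top"):
    C,im=snap(cam)
    for d in ctrl.outline_of("lug0",cam):
        m=d["pixels"]; v,u=np.nonzero(m); q=plane(C,[u.mean(),v.mean()],30)
        if np.hypot(*(q[:2]-p[:2]))<80:
            print(cam,np.round(d["box"]),round(d["score"],2),np.round(q))
            yaw=np.radians(72); r=[]
            for tilt in (90,75,60,45,30,15,0): # 90=flat, 0=upright
                P=[a@(R.from_euler("z",yaw)*R.from_euler("y",tilt,degrees=True)).as_matrix().T for a in LUG]; zm=min(a[:,2].min() for a in P); P=[a-[0,0,zm] for a in P]
                e,pp=fit(C,m,P,q-[10,30,0],0,yaws=[0,.2,-.2]); r.append((tilt,round(e,2),np.round(pp[:2])))
            print(r)
E
```

```text
64.3 [514.91132077 168.78865642  44.30065128] 49.58595908351806 [ 0.43483694  0.24136865 -3.68043666] 29.982904493808746
side [283. 279. 303. 310.] 0.56 [521. 163.  30.]
[(90, np.float64(0.95), array([514.,  92.])), (75, np.float64(0.78), array([515., 114.])), (60, np.float64(0.55), array([520., 135.])), (45, np.float64(0.4), array([522., 157.])), (30, np.float64(0.39), array([522., 156.])), (15, np.float64(0.42), array([522., 157.])), (0, np.float64(0.36), array([522., 152.]))]
top [228. 241. 242. 259.] 0.69 [502. 113.  30.]
[(90, np.float64(1.71), array([474.,  97.])), (75, np.float64(1.83), array([484.,  94.])), (60, np.float64(1.91), array([490.,  99.])), (45, np.float64(1.78), array([491., 101.])), (30, np.float64(0.94), array([517., 129.])), (15, np.float64(0.5), array([503., 119.])), (0, np.float64(0.49), array([505., 118.]))]
```

Call:
apply_moves --targets '[{"tx": 0,"ty": 0,"tz": 0.05,"spin": 0},{"tx": 0,"ty": 0,"tz": 0.1,"spin": 0},{"tx": 0,"ty": 0,"tz": 0.13,"spin": 0},{"tx": 0,"ty": 0,"tz": 0.13,"spin": 0},{"tx": 0,"ty": 0,"tz": 0.13,"spin": 0},{"tx": 0,"ty": 0,"tz": 0.13,"spin": 0},{"tx": 0,"ty": 0,"tz": 0.13,"spin": 0},{"tx": 0,"ty": 0,"tz": 0.13,"spin": 0}]'

```text
t: 65.3
ee_pos: [514.1, 168.7, 172.3]
orientation: [-2.539, -1.849, 0.004]
ft_force: [-0.5, 1.2, -4.7]
width: 49.2
grasp_force: 30.0
```

```bash
cat > held.py <<'E'
from lyfit import *
def held(h=70,dz=4.6,yaw=72):
    o=ctrl.get_obs(); p=o["ee_pos"]+[0,0,dz]; print(o["t"],o["ee_pos"],o["width"],o["ft_force"])
    for cam in ("side","top","wrist"):
        C,im=snap(cam)
        for d in ctrl.outline_of("lug0",cam):
            m=d["pixels"]; v,u=np.nonzero(m); q=plane(C,[u.mean(),v.mean()],p[2]-20)
            if np.hypot(*(q[:2]-p[:2]))>90 or m.sum()<40: continue
            r=[]
            for tilt in range(-20,101,10):
                M=(R.from_euler("z",yaw,degrees=True)*R.from_euler("y",tilt,degrees=True)).as_matrix()
                P=[(a-[0,0,h])@M.T+p for a in LUG]; rr=render(C,P,[0,0,0])
                M_=m; r.append((round((np.minimum(rr,M_).sum()/np.maximum(rr,M_).sum()),2),tilt))
            print(cam,np.round(d["box"]),round(d["score"],2),sorted(r)[::-1][:4])
E
python3 -c "from held import *; held()"
```

```text
65.3 [514.10993857 168.74801921 172.33731818] 49.18185444540311 [-0.465666    1.16221054 -4.7479814 ]
side [283. 252. 312. 273.] 0.95 [(np.float64(0.57), 40), (np.float64(0.55), 60), (np.float64(0.53), 50), (np.float64(0.47), 70)]
top [220. 238. 235. 257.] 0.73 [(np.float64(0.27), 90), (np.float64(0.27), 50), (np.float64(0.27), 40), (np.float64(0.26), 100)]
wrist [221. 189. 339. 353.] 0.86 [(np.float64(0.62), 60), (np.float64(0.58), 70), (np.float64(0.55), 50), (np.float64(0.51), 80)]
```

Call:
apply_moves --targets '[{"tx": 0,"ty": 0,"tz": 0.035,"spin": 0},{"tx": 0,"ty": 0,"tz": 0.0,"spin": 0},{"tx": 0,"ty": 0,"tz": 0.035,"spin": 0},{"tx": 0,"ty": 0,"tz": 0.0,"spin": 0},{"tx": 0,"ty": 0,"tz": 0.035,"spin": 0},{"tx": 0,"ty": 0,"tz": 0.0,"spin": 0},{"tx": 0,"ty": 0,"tz": 0.035,"spin": 0},{"tx": 0,"ty": 0,"tz": 0.0,"spin": 0}]'

```text
t: 66.4
ee_pos: [520.0, 170.5, 179.0]
orientation: [2.537, 1.847, 0.017]
ft_force: [2.5, 1.3, -4.3]
width: 49.7
grasp_force: 30.0
```

```bash
python3 -c "from held import *; held()"
```

```text
66.4 [520.03840497 170.5269962  178.98015763] 49.718345914253135 [ 2.53030048  1.31719358 -4.30619083]
side [281. 257. 308. 289.] 0.83 [(np.float64(0.67), 0), (np.float64(0.66), 10), (np.float64(0.59), 20), (np.float64(0.59), -10)]
wrist [223. 192. 343. 266.] 0.84 [(np.float64(0.55), 10), (np.float64(0.46), 20), (np.float64(0.46), 0), (np.float64(0.38), -10)]
```

Shaking brought the lug to hang nearly upright in the width grip (tilt about 5–10°), with its centre line between the fingers. It can go straight onto peg2 like this. I'll turn and line up.

Call:
apply_moves --targets '[{"tx": 0,"ty": 0,"tz": 0,"spin": -5},{"tx": 0,"ty": 0,"tz": 0.01,"spin": -13},{"tx": 0,"ty": 0,"tz": 0.02,"spin": -21},{"tx": 0.005,"ty": -0.005,"tz": 0.03,"spin": -29},{"tx": 0.015,"ty": -0.01,"tz": 0.04,"spin": -37},{"tx": 0.025,"ty": -0.015,"tz": 0.046,"spin": -45},{"tx": 0.035,"ty": -0.02,"tz": 0.046,"spin": -53},{"tx": 0.045,"ty": -0.03,"tz": 0.046,"spin": -61}]'

```text
t: 67.5
ee_pos: [560.9, 139.3, 221.6]
orientation: [-3.127, -0.296, -0.004]
ft_force: [-1.1, 0.4, -5.1]
width: 49.2
grasp_force: 30.0
```

Call:
apply_moves --targets '[{"tx": 0.005,"ty": -0.003,"tz": 0,"spin": -8},{"tx": 0.01,"ty": -0.005,"tz": 0,"spin": -16.5},{"tx": 0.015,"ty": -0.005,"tz": 0,"spin": -16.5},{"tx": 0.018,"ty": -0.005,"tz": 0,"spin": -16.5},{"tx": 0.018,"ty": -0.005,"tz": 0,"spin": -16.5},{"tx": 0.018,"ty": -0.005,"tz": 0,"spin": -16.5},{"tx": 0.018,"ty": -0.005,"tz": 0,"spin": -16.5},{"tx": 0.018,"ty": -0.005,"tz": 0,"spin": -16.5}]'

```text
t: 68.3
ee_pos: [577.7, 134.1, 219.9]
orientation: [3.138, -0.146, -0.0]
ft_force: [0.3, 0.2, -4.9]
width: 49.3
grasp_force: 30.0
```

```bash
python3 - <<'E'
from lyfit import *
o=ctrl.get_obs(); tp=o["ee_pos"]; yaw=np.degrees(np.arctan2(*R.from_rotvec(o["orientation"]).as_matrix()[1::-1,0])); print(o["t"],tp,o["width"],o["ft_force"],yaw)
V=[]
for cam in ("wrist","side"):
    C,im=snap(cam,f"h_{cam}.png")
    for d in ctrl.outline_of("lug0",cam):
        m=d["pixels"]; v,u=np.nonzero(m); q=plane(C,[u.mean(),v.mean()],tp[2]-50)
        if np.hypot(*(q[:2]-tp[:2]))<50: V.append((cam,C,m,d["box"],d["score"]))
    for d in ctrl.pinpoint("peg0",cam): print(cam,"peg",np.round(d["uv"]),round(d["score"],2),np.round(plane(C,d["uv"],230),1))
    for d in ctrl.pinpoint("lug0_eye",cam): print(cam,"eye",np.round(d["uv"]),round(d["score"],2),np.round(plane(C,d["uv"],230),1))
for cam,C,m,b,s in V:
    r=[]
    for tilt in range(-20,45,5):
        for h in range(56,96,3):
            M=(R.from_euler("z",yaw,degrees=True)*R.from_euler("y",tilt,degrees=True)).as_matrix()
            # base plate only region lower than fingers
            rr=render(C,[(a-[0,0,h])@M.T+tp for a in LUG],[0,0,0]); r.append((round(np.minimum(rr,m).sum()/np.maximum(rr,m).sum(),3),tilt,h))
    print(cam,np.round(b),round(s,2),sorted(r)[::-1][:6])
E
```

```text
68.3 [577.74918513 134.1118249  219.94173001] 49.3462273391906 [ 0.2549876   0.20557678 -4.92043477] -5.3416094560348455
wrist peg [286. 196.] 0.97 [612.4 129.  230. ]
wrist peg [171. 124.] 0.44 [650.8 179.  230. ]
wrist peg [ 75. 278.] 0.16 [579.3 242.1 230. ]
side peg [256. 240.] 0.97 [619.3 136.3 230. ]
side peg [264. 206.] 0.65 [606.1  14.9 230. ]
side peg [305. 368.] 0.55 [498.4 454.5 230. ]
side eye [254. 238.] 0.71 [623.6 130.2 230. ]
side eye [232. 186.] 0.64 [704.5 -64.8 230. ]
side eye [254. 186.] 0.46 [643.2 -66.2 230. ]
wrist [219. 193. 346. 267.] 0.59 [(np.float64(0.724), 10, 95), (np.float64(0.713), 10, 92), (np.float64(0.713), 5, 95), (np.float64(0.699), 10, 89), (np.float64(0.696), 5, 92), (np.float64(0.683), 10, 86)]
side [265. 249. 285. 267.] 0.62 [(np.float64(0.527), 0, 68), (np.float64(0.523), 0, 65), (np.float64(0.52), 0, 71), (np.float64(0.519), 5, 68), (np.float64(0.516), 5, 65), (np.float64(0.513), 0, 74)]
```

```bash
python3 - <<'E'
from lyfit import *
o=ctrl.get_obs(); tp=o["ee_pos"]; yaw=-5.3
C,im=snap("wrist")
m=[d["pixels"] for d in ctrl.outline_of("lug0","wrist") if d["box"][3]>200][0]
f=lambda M:[(r,int(np.nonzero(M[r])[0].min()),int(np.nonzero(M[r])[0].max())) for r in range(185,300,8) if M[r].any()]
print("mask",f(m))
for h in (60,66,72):
    for t in (0,10):
        M=(R.from_euler("z",yaw,degrees=True)*R.from_euler("y",t,degrees=True)).as_matrix()
        P=[(a-[0,0,h])@M.T+tp for a in LUG]; print(h,t,"base",[f(render(C,[p],[0,0,0])>.5) for p in P][0][::3],"| bar",f(render(C,P[1:],[0,0,0])>.5)[::2])
for r in range(188,300,8): print(r,[int(x) for x in im[r,215:352:6].mean(1)])
E
```

```text
mask [(193, 242, 323), (201, 242, 323), (209, 242, 323), (217, 242, 323), (225, 242, 324), (233, 239, 329), (241, 229, 338), (249, 221, 343), (257, 221, 343), (265, 244, 309)]
60 0 base [(185, 240, 325), (209, 239, 326), (233, 240, 325), (257, 241, 324)] | bar [(225, 246, 319), (241, 240, 325), (257, 233, 332), (273, 227, 338), (289, 221, 344)]
60 10 base [(201, 239, 326), (225, 240, 325), (249, 240, 325), (273, 240, 325)] | bar [(241, 243, 322), (257, 231, 334), (273, 219, 346), (289, 217, 348)]
66 0 base [(185, 240, 325), (209, 240, 325), (233, 241, 324), (257, 242, 323)] | bar [(225, 246, 319), (241, 240, 325), (257, 233, 332), (273, 227, 338), (289, 221, 344)]
66 10 base [(201, 241, 324), (225, 241, 324), (249, 241, 324), (273, 241, 324)] | bar [(241, 243, 323), (257, 231, 334), (273, 219, 345)]
72 0 base [(185, 240, 325), (209, 241, 324), (233, 242, 323), (257, 243, 322)] | bar [(225, 246, 319), (241, 240, 325), (257, 233, 332), (273, 227, 338), (289, 223, 342)]
72 10 base [(201, 242, 323), (225, 242, 323), (249, 242, 323), (273, 242, 323)] | bar [(233, 249, 317), (249, 237, 328
[... 855 characters left out ...]
92, 93, 92, 93, 95, 93, 94, 93, 91, 93, 94, 82, 49]
252 [50, 65, 109, 108, 110, 110, 111, 110, 108, 110, 113, 109, 110, 113, 112, 111, 110, 110, 109, 111, 112, 110, 48]
260 [50, 61, 108, 109, 109, 110, 110, 107, 111, 114, 113, 112, 116, 113, 110, 108, 110, 108, 106, 92, 86, 87, 48]
268 [50, 36, 31, 31, 110, 123, 123, 123, 107, 107, 105, 105, 106, 57, 56, 56, 56, 56, 56, 33, 31, 32, 49]
276 [49, 32, 31, 31, 121, 121, 123, 125, 108, 108, 107, 106, 107, 106, 55, 57, 56, 55, 57, 65, 33, 31, 34]
284 [35, 32, 29, 50, 122, 123, 122, 122, 116, 106, 105, 104, 104, 90, 61, 55, 56, 82, 107, 106, 33, 31, 32]
292 [53, 51, 53, 78, 81, 81, 81, 80, 80, 74, 73, 74, 69, 78, 59, 56, 58, 58, 74, 74, 53, 52, 52]
```

```bash
python3 - <<'E'
from lyfit import *
o=ctrl.get_obs(); tp=o["ee_pos"]; C=cal("wrist"); r=[]
for h in range(60,84,2):
  for t in range(0,31,2):
    for dx in range(-8,9,4):
        M=(R.from_euler("z",-5.3,degrees=True)*R.from_euler("y",t,degrees=True)).as_matrix()
        P=[(a-[-dx,0,h])@M.T+tp for a in LUG]; b=proj(C,P[0]); k=proj(C,P[1]); top=k[np.argsort(-P[1][:,2])[:4]]
        fw=b[np.abs(b[:,1]-b[:,1].min())<4]
        e=(b[:,1].min()-192)**2+(top[:,1].max()-264)**2+(top[:,1].min()-247)**2+(np.ptp(top[:,0])-123)**2+((np.ptp(fw[:,0])-82)*1.5)**2
        r.append((round(e,1),h,t,dx))
print(sorted(r)[:8])
E
```

```text
[(np.float64(4.0), 68, 12, 8), (np.float64(7.9), 70, 12, 8), (np.float64(13.0), 66, 12, 8), (np.float64(23.8), 72, 12, 8), (np.float64(31.0), 72, 10, 8), (np.float64(31.3), 70, 10, 8), (np.float64(36.0), 66, 14, 8), (np.float64(36.1), 64, 12, 8)]
```

Call:
apply_moves --targets '[{"tx": 0.004,"ty": -0.0008,"tz": 0.004,"spin": 0},{"tx": 0.014,"ty": -0.0018,"tz": 0.004,"spin": 0},{"tx": 0.024,"ty": -0.0028,"tz": 0.004,"spin": 0},{"tx": 0.034,"ty": -0.0038,"tz": 0.004,"spin": 0},{"tx": 0.044,"ty": -0.0048,"tz": 0.004,"spin": 0},{"tx": 0.055,"ty": -0.0058,"tz": 0.004,"spin": 0},{"tx": 0.066,"ty": -0.0069,"tz": 0.004,"spin": 0},{"tx": 0.076,"ty": -0.0079,"tz": 0.004,"spin": 0}]'

```text
t: 69.6
ee_pos: [655.1, 126.0, 223.8]
orientation: [3.138, -0.148, 0.0]
ft_force: [-0.5, -0.2, -5.4]
width: 49.1
grasp_force: 30.0
```

```bash
python3 - <<'E'
from lyfit import *
o=ctrl.get_obs(); print(o["t"],o["ee_pos"],o["width"],o["ft_force"],o["moment"])
for cam in ("side","wrist"):
    C,im=snap(cam)
    for n in ("peg0","keeper0"):
        for d in ctrl.pinpoint(n,cam): print(cam,n,np.round(d["uv"]),round(d["score"],2),np.round(plane(C,d["uv"],230),1))
E
```

```text
69.6 [655.07153915 125.95831943 223.81982214] 49.07546949043627 [-0.51914723 -0.24955725 -5.40126759] [ 0.01425474  0.14798084 -0.00441381]
side peg0 [263. 210.] 0.89 [608.8  29.3 230. ]
side peg0 [256. 240.] 0.81 [617.3 136.3 230. ]
side peg0 [270. 184.] 0.74 [596.8 -76.1 230. ]Traceback (most recent call last):
  File "<stdin>", line 6, in <module>
ValueError: it knows: cover, lug, lug0_eye, lug1_eye, lug2_eye, mag_square, peg, slot, spray_can, tape
```

Call:
apply_moves --targets '[{"tx": 0,"ty": 0,"tz": 0,"spin": 0},{"tx": 0,"ty": 0,"tz": -0.002,"spin": 0},{"tx": 0,"ty": 0,"tz": -0.004,"spin": 0},{"tx": 0,"ty": 0,"tz": -0.006,"spin": 0},{"tx": 0,"ty": 0,"tz": -0.008,"spin": 0},{"tx": 0,"ty": 0,"tz": -0.009,"spin": 0},{"tx": 0,"ty": 0,"tz": -0.01,"spin": 0},{"tx": 0,"ty": 0,"tz": -0.01,"spin": 0}]'

```text
t: 70.5
ee_pos: [654.1, 126.2, 216.1]
orientation: [-3.138, 0.147, -0.002]
ft_force: [-5.9, -0.6, 8.0]
width: 49.0
grasp_force: 30.0
```

The lug rests on peg2 (weight taken up, +13 N), so the peg is through the eye. Release.

Call:
apply_moves --targets '[{"tx": 0,"ty": 0,"tz": 0.0025,"spin": 0},{"tx": 0,"ty": 0,"tz": 0.0025,"spin": 0},{"tx": 0,"ty": 0,"tz": 0.0025,"spin": 0},{"tx": 0,"ty": 0,"tz": 0.0025,"spin": 0},{"tx": 0,"ty": 0,"tz": 0.0025,"spin": 0},{"tx": 0,"ty": 0,"tz": 0.03,"spin": 0},{"tx": 0,"ty": 0,"tz": 0.07,"spin": 0},{"tx": 0,"ty": 0,"tz": 0.11,"spin": 0}]' --gripper -0.6

```text
t: 71.3
ee_pos: [653.5, 126.1, 324.4]
orientation: [3.138, -0.148, -0.003]
ft_force: [1.1, -0.3, 1.1]
width: 70.2
grasp_force: 0.0
```

```bash
cat > hang.py <<'E'
from lyfit import *
def hang():
    th=np.radians(-5.6); ex=np.array([np.cos(th),np.sin(th),0]); tips=[np.array(t,float) for t in ([593.5,-69.5,230],[602.8,30.3,230],[612.6,130.2,230])]
    for cam in ("side","top"):
        C,im=snap(cam,f"fin_{cam}.png")
        ms=[d["pixels"] for d in ctrl.outline_of("lug0",cam)]
        for i,t in enumerate(tips):
            r=[]
            for s in range(10,86,3):
                for sw in (-8,0,8):
                    M=(R.from_euler("z",th)*R.from_euler("y",sw,degrees=True)).as_matrix()
                    rr=render(C,[(a-[0,0,90])@M.T+t+ex*s+[0,0,5] for a in LUG],[0,0,0])
                    for m in ms: r.append((round(np.minimum(rr,m).sum()/np.maximum(rr,m).sum(),2),s,sw))
            print(cam,"peg",i,sorted(r)[::-1][:3])
        # keeper darkness: sample along keeper's hanging line
        for i,t in enumerate(tips):
            uv=proj(C,[t+[0,0,-z]+0*ex for z in (10,20,30,38)]).round().astype(int); print(cam,"keeper",i,[int(im[v-1:v+2,u-3:u+4].max(2).min()) for u,v in uv])
E
python3 -c "
from hang import *
o=ctrl.get_obs();print(o['t'],o['ee_pos'],o['width'],o['ft_force']);hang()"
```

```text
71.3 [653.54300512 126.05394264 324.41356496] 70.20185152443707 [ 1.13755867 -0.33611026  1.14097881]
side peg 0 [(np.float64(0.53), 52, 0), (np.float64(0.51), 49, 0), (np.float64(0.5), 55, 0)]
side peg 1 [(np.float64(0.61), 52, 0), (np.float64(0.6), 49, 0), (np.float64(0.56), 55, 0)]
side peg 2 [(np.float64(0.79), 55, -8), (np.float64(0.77), 52, -8), (np.float64(0.71), 58, -8)]
side keeper 0 [52, 52, 56, 63]
side keeper 1 [53, 51, 48, 50]
side keeper 2 [46, 48, 48, 49]
top peg 0 [(np.float64(0.62), 52, 0), (np.float64(0.62), 49, 0), (np.float64(0.62), 40, -8)]
top peg 1 [(np.float64(0.76), 40, -8), (np.float64(0.75), 52, 0), (np.float64(0.75), 49, 0)]
top peg 2 [(np.float64(0.06), 76, 0), (np.float64(0.06), 73, 0), (np.float64(0.06), 70, 0)]
top keeper 0 [50, 50, 50, 49]
top keeper 1 [55, 55, 55, 54]
top keeper 2 [194, 195, 185, 185]
```

All three lugs sit about 50 mm past the tips, with the keepers hanging. Now the third cover.

Call:
apply_moves --targets '[{"tx": -0.03,"ty": -0.03,"tz": 0,"spin": 0},{"tx": -0.055,"ty": -0.07,"tz": 0,"spin": 2},{"tx": -0.08,"ty": -0.11,"tz": 0,"spin": 4},{"tx": -0.105,"ty": -0.15,"tz": 0,"spin": 6},{"tx": -0.13,"ty": -0.19,"tz": 0,"spin": 8},{"tx": -0.155,"ty": -0.23,"tz": 0,"spin": 10.4},{"tx": -0.18,"ty": -0.27,"tz": 0,"spin": 10.4},{"tx": -0.198,"ty": -0.31,"tz": 0,"spin": 10.4}]' --gripper 0.1

```text
t: 72.3
ee_pos: [453.3, -184.7, 322.1]
orientation: [-3.137, -0.138, 0.005]
ft_force: [0.1, -1.0, -0.1]
width: 39.7
grasp_force: 0.0
```

Call:
apply_moves --targets '[{"tx": 0,"ty": -0.045,"tz": 0,"spin": 0},{"tx": 0,"ty": -0.09,"tz": 0,"spin": 0},{"tx": 0,"ty": -0.135,"tz": 0,"spin": 0},{"tx": 0,"ty": -0.18,"tz": -0.01,"spin": 0},{"tx": 0,"ty": -0.22,"tz": -0.027,"spin": 0},{"tx": 0,"ty": -0.246,"tz": -0.027,"spin": 0},{"tx": 0,"ty": -0.246,"tz": -0.027,"spin": 0},{"tx": 0,"ty": -0.246,"tz": -0.027,"spin": 0}]'

```text
t: 73.1
ee_pos: [455.2, -429.3, 295.0]
orientation: [-3.136, -0.136, 0.003]
ft_force: [-0.6, 0.2, 0.8]
width: 39.7
grasp_force: 0.0
```

```bash
python3 - <<'E'
from h import *
o=ctrl.get_obs();print(o["t"],o["ee_pos"],o["width"],np.degrees(np.arctan2(*R.from_rotvec(o["orientation"]).as_matrix()[1::-1,0])))
C,im=snap("wrist","w30.png")
for d in ctrl.outline_of("cover0","wrist"):
    m=d["pixels"];v,u=np.nonzero(m); p0=plane(C,[u.mean(),v.mean()],90);e,p=fit(C,m,COV,p0,12,yaws=[.05,.1,0]);print("cov",round(d["score"],2),np.round(d["box"]),round(e,3),np.round(p[:2],1),np.degrees(p[2]))
E
python3 -c "from hang import *; hang()"
```

```text
73.1 [ 455.16992509 -429.26633594  294.96742699] 39.69407546227113 4.953332085925407
cov 0.58 [288.  62. 294. 180.] 0.064 [ 528.5 -433. ] 5.26433225166339
side peg 0 [(np.float64(0.51), 52, 0), (np.float64(0.5), 49, 0), (np.float64(0.49), 55, 0)]
side peg 1 [(np.float64(0.73), 52, 0), (np.float64(0.7), 49, 0), (np.float64(0.66), 55, 0)]
side peg 2 [(np.float64(0.81), 55, 0), (np.float64(0.78), 52, 0), (np.float64(0.77), 58, 0)]
side keeper 0 [52, 50, 57, 61]
side keeper 1 [52, 51, 54, 53]
side keeper 2 [46, 48, 48, 53]
top peg 0 [(np.float64(0.7), 52, 0), (np.float64(0.7), 49, 0), (np.float64(0.7), 40, -8)]
top peg 1 [(np.float64(0.11), 85, -8), (np.float64(0.11), 82, -8), (np.float64(0.1), 79, -8)]
top peg 2 [(np.float64(0.7), 55, 0), (np.float64(0.7), 52, 0), (np.float64(0.69), 43, -8)]
top keeper 0 [55, 55, 55, 52]
top keeper 1 [55, 55, 55, 52]
top keeper 2 [83, 53, 53, 53]
```

Call:
apply_moves --targets '[{"tx": 0.035,"ty": -0.002,"tz": 0,"spin": 0},{"tx": 0.0735,"ty": -0.0034,"tz": -0.02,"spin": 0},{"tx": 0.0735,"ty": -0.0034,"tz": -0.06,"spin": 0},{"tx": 0.0735,"ty": -0.0034,"tz": -0.1,"spin": 0},{"tx": 0.0735,"ty": -0.0034,"tz": -0.14,"spin": 0},{"tx": 0.0735,"ty": -0.0034,"tz": -0.17,"spin": 0},{"tx": 0.0735,"ty": -0.0034,"tz": -0.183,"spin": 0},{"tx": 0.0735,"ty": -0.0034,"tz": -0.183,"spin": 0}]'

```text
t: 74.2
ee_pos: [528.9, -432.2, 112.5]
orientation: [-3.136, -0.138, 0.004]
ft_force: [0.8, 0.4, 0.1]
width: 39.8
grasp_force: 0.0
```

Call:
apply_moves --targets '[{"tx": 0,"ty": 0,"tz": 0,"spin": 0},{"tx": 0,"ty": 0,"tz": 0,"spin": 0},{"tx": 0,"ty": 0,"tz": 0,"spin": 0},{"tx": 0,"ty": 0,"tz": 0,"spin": 0},{"tx": 0,"ty": 0,"tz": 0,"spin": 0},{"tx": 0,"ty": 0,"tz": 0,"spin": 0},{"tx": 0,"ty": 0,"tz": 0,"spin": 0},{"tx": 0,"ty": 0,"tz": 0,"spin": 0}]' --gripper 1

```text
t: 75.0
ee_pos: [529.7, -433.6, 114.8]
orientation: [3.138, 0.137, 0.001]
ft_force: [-1.5, 0.5, 6.0]
width: 3.9
grasp_force: 30.0
```

Call:
apply_moves --targets '[{"tx": 0,"ty": 0,"tz": 0.01,"spin": 0},{"tx": 0,"ty": 0,"tz": 0.04,"spin": 0},{"tx": 0,"ty": 0,"tz": 0.08,"spin": 0},{"tx": 0,"ty": 0,"tz": 0.12,"spin": 0},{"tx": -0.01,"ty": 0.02,"tz": 0.16,"spin": 0},{"tx": -0.03,"ty": 0.06,"tz": 0.18,"spin": 0},{"tx": -0.05,"ty": 0.1,"tz": 0.18,"spin": 0},{"tx": -0.06,"ty": 0.145,"tz": 0.18,"spin": 0}]'

```text
t: 75.8
ee_pos: [468.1, -287.4, 295.0]
orientation: [3.138, 0.135, 0.002]
ft_force: [0.4, 0.5, -0.3]
width: 3.8
grasp_force: 30.0
```

Call:
apply_moves --targets '[{"tx": 0,"ty": 0.04,"tz": 0,"spin": -1},{"tx": 0,"ty": 0.085,"tz": 0,"spin": -3},{"tx": 0,"ty": 0.13,"tz": 0,"spin": -5},{"tx": 0,"ty": 0.175,"tz": 0,"spin": -7},{"tx": 0,"ty": 0.22,"tz": 0,"spin": -9.2},{"tx": 0,"ty": 0.265,"tz": 0,"spin": -9.2},{"tx": 0,"ty": 0.31,"tz": 0,"spin": -9.2},{"tx": 0.005,"ty": 0.355,"tz": 0,"spin": -9.2}]'

```text
t: 76.6
ee_pos: [473.6, 68.4, 294.4]
orientation: [3.139, -0.115, 0.0]
ft_force: [1.5, 0.2, -1.7]
width: 3.6
grasp_force: 30.0
```

Call:
apply_moves --targets '[{"tx": 0.005,"ty": 0.045,"tz": 0,"spin": 0},{"tx": 0.005,"ty": 0.09,"tz": 0,"spin": 0},{"tx": 0.005,"ty": 0.135,"tz": 0,"spin": 0},{"tx": 0.005,"ty": 0.175,"tz": 0,"spin": 0},{"tx": 0.005,"ty": 0.21,"tz": 0,"spin": 0},{"tx": 0.005,"ty": 0.222,"tz": -0.03,"spin": 0},{"tx": 0.005,"ty": 0.222,"tz": -0.06,"spin": 0},{"tx": 0.005,"ty": 0.222,"tz": -0.08,"spin": 0}]'

```text
t: 77.4
ee_pos: [478.3, 288.9, 212.2]
orientation: [3.138, -0.113, -0.003]
ft_force: [-0.7, 0.3, -1.3]
width: 3.6
grasp_force: 30.0
```

Call:
apply_moves --targets '[{"tx": 0,"ty": 0,"tz": -0.02,"spin": 0},{"tx": 0,"ty": 0,"tz": -0.035,"spin": 0},{"tx": 0,"ty": 0,"tz": -0.037,"spin": 0},{"tx": 0,"ty": 0,"tz": -0.037,"spin": 0},{"tx": 0,"ty": 0,"tz": -0.037,"spin": 0},{"tx": 0,"ty": 0,"tz": -0.037,"spin": 0},{"tx": 0,"ty": 0,"tz": -0.037,"spin": 0},{"tx": 0,"ty": 0,"tz": -0.037,"spin": 0}]'

```text
t: 78.2
ee_pos: [479.7, 288.8, 177.5]
orientation: [-3.139, 0.115, -0.001]
ft_force: [0.4, -0.6, -1.3]
width: 3.3
grasp_force: 30.0
```

```bash
python3 - <<'E'
from rack import *
o=ctrl.get_obs();print(o["t"],o["ee_pos"],o["width"],np.degrees(np.arctan2(*R.from_rotvec(o["orientation"]).as_matrix()[1::-1,0])))
C,im=snap("wrist","w31.png"); b=im.max(2).astype(int)
# dark pin columns vs plate column at the far pin pair of slot0
uv=proj(C,[[478+42.9*.997,289.9-3.1+dy,59] for dy in (-7.5,0,7.5)]); print(np.round(uv,1))
r=int(uv[1,1])
for k in range(r-6,r+7,4): print(k,b[k,int(uv[1,0])-24:int(uv[1,0])+25])
E
```

```text
78.2 [479.70012244 288.84692243 177.4967518 ] 3.3360653918319216 -4.186080052987631
[[290.1 158.7]
 [281.5 159.3]
 [272.9 159.9]]
153 [233 233 234 233 233 233 233 234 233 234 233 231 215 164 116  85  82  94
 137 193 225 230 217 190 173 170 168 165 153 126  92  82  87 105 123 136
 169 221 234 236 236 236 236 236 236 237 237 237 237]
157 [234 234 234 234 234 233 234 234 234 231 214 152  89  63  65  63  56  50
  46  65 100 127 163 180 183 183 181 179 167 138  91  52  39  39  45  72
 107 132 154 187 211 230 236 237 237 237 237 237 237]
161 [234 234 234 234 233 234 233 233 233 230 207 139  79  64  69  64  58  59
  73  96 117 181 244 247 247 247 247 247 247 245 184  87  44  38  48  73
 102 113 116 116 116 120 138 180 210 230 236 237 241]
165 [231 231 232 233 233 233 233 233 233 233 233 232 230 229 228 228 229 231
 232 229 221 215 244 247 247 247 247 247 247 246 231 218 168 123 114 116
 117 116 117 118 117 118 118 118 123 150 193 228 243]
```

Call:
apply_moves --targets '[{"tx": -0.001,"ty": 0.0014,"tz": 0,"spin": 0},{"tx": -0.001,"ty": 0.0014,"tz": 0,"spin": 0},{"tx": -0.001,"ty": 0.0014,"tz": -0.005,"spin": 0},{"tx": -0.001,"ty": 0.0014,"tz": -0.01,"spin": 0},{"tx": -0.001,"ty": 0.0014,"tz": -0.015,"spin": 0},{"tx": -0.001,"ty": 0.0014,"tz": -0.02,"spin": 0},{"tx": -0.001,"ty": 0.0014,"tz": -0.024,"spin": 0},{"tx": -0.001,"ty": 0.0014,"tz": -0.024,"spin": 0}]'

```text
t: 79.05
ee_pos: [478.5, 290.3, 152.5]
orientation: [-3.139, 0.115, 0.0]
ft_force: [1.3, 1.4, -1.6]
width: 3.7
grasp_force: 30.0
```

Call:
apply_moves --targets '[{"tx": 0,"ty": 0,"tz": -0.004,"spin": 0},{"tx": 0,"ty": 0,"tz": -0.008,"spin": 0},{"tx": 0,"ty": 0,"tz": -0.012,"spin": 0},{"tx": 0,"ty": 0,"tz": -0.015,"spin": 0},{"tx": 0,"ty": 0,"tz": -0.018,"spin": 0},{"tx": 0,"ty": 0,"tz": -0.021,"spin": 0},{"tx": 0,"ty": 0,"tz": -0.024,"spin": 0},{"tx": 0,"ty": 0,"tz": -0.024,"spin": 0}]'

```text
t: 79.85
ee_pos: [478.4, 290.1, 128.4]
orientation: [3.139, -0.115, -0.0]
ft_force: [1.9, 2.8, -0.8]
width: 3.6
grasp_force: 30.0
```

Call:
apply_moves --targets '[{"tx": 0,"ty": 0,"tz": -0.003,"spin": 0},{"tx": 0,"ty": 0,"tz": -0.006,"spin": 0},{"tx": 0,"ty": 0,"tz": -0.008,"spin": 0},{"tx": 0,"ty": 0,"tz": -0.01,"spin": 0},{"tx": 0,"ty": 0,"tz": -0.012,"spin": 0},{"tx": 0,"ty": 0,"tz": -0.013,"spin": 0},{"tx": 0,"ty": 0,"tz": -0.014,"spin": 0},{"tx": 0,"ty": 0,"tz": -0.015,"spin": 0}]'

```text
t: 80.65
ee_pos: [478.5, 290.4, 114.7]
orientation: [-3.139, 0.115, 0.0]
ft_force: [-5.6, 1.6, 20.7]
width: 3.9
grasp_force: 30.0
```

Floor contact at the expected height. Release, then press on top to check.

Call:
apply_moves --targets '[{"tx": 0,"ty": 0,"tz": 0,"spin": 0},{"tx": 0,"ty": 0,"tz": 0,"spin": 0},{"tx": 0,"ty": 0,"tz": 0,"spin": 0},{"tx": 0,"ty": 0,"tz": 0.01,"spin": 0},{"tx": 0,"ty": 0,"tz": 0.03,"spin": 0},{"tx": 0,"ty": 0,"tz": 0.046,"spin": 0},{"tx": 0,"ty": 0,"tz": 0.046,"spin": 0},{"tx": 0,"ty": 0,"tz": 0.046,"spin": 0}]' --gripper 0.4

```text
t: 81.45
ee_pos: [478.5, 290.1, 160.2]
orientation: [-3.139, 0.115, -0.001]
ft_force: [-0.2, 0.0, -1.4]
width: 26.4
grasp_force: 0.0
```

Call:
apply_moves --targets '[{"tx": 0,"ty": 0,"tz": 0,"spin": 0},{"tx": 0,"ty": 0,"tz": 0,"spin": 0},{"tx": 0,"ty": 0,"tz": 0,"spin": 0},{"tx": 0,"ty": 0,"tz": 0,"spin": 0},{"tx": 0,"ty": 0,"tz": -0.01,"spin": 0},{"tx": 0,"ty": 0,"tz": -0.02,"spin": 0},{"tx": 0,"ty": 0,"tz": -0.026,"spin": 0},{"tx": 0,"ty": 0,"tz": -0.028,"spin": 0}]' --gripper 1

```text
t: 82.25
ee_pos: [478.2, 290.4, 132.1]
orientation: [-3.139, 0.115, 0.002]
ft_force: [-7.0, -0.2, 24.5]
width: 0.3
grasp_force: 12.3
```

Call:
apply_moves --targets '[{"tx": 0,"ty": 0,"tz": 0.02,"spin": 0},{"tx": 0,"ty": 0,"tz": 0.06,"spin": 0},{"tx": 0,"ty": 0,"tz": 0.1,"spin": 0},{"tx": -0.02,"ty": 0,"tz": 0.14,"spin": 0},{"tx": -0.05,"ty": 0,"tz": 0.17,"spin": 0},{"tx": -0.07,"ty": 0,"tz": 0.18,"spin": 0},{"tx": -0.07,"ty": 0,"tz": 0.18,"spin": 0},{"tx": -0.07,"ty": 0,"tz": 0.18,"spin": 0}]' --gripper -1

```text
t: 83.05
ee_pos: [408.6, 290.1, 311.6]
orientation: [3.14, -0.114, 0.001]
ft_force: [0.5, -0.8, -0.3]
width: 61.0
grasp_force: 0.0
```

```bash
python3 - <<'E'
from rack import *
o=ctrl.get_obs();print(o["t"],o["ee_pos"],o["width"])
C,im=snap("wrist","w33.png")
for d in ctrl.outline_of("cover0","wrist"):
    m=d["pixels"]; v,u=np.nonzero(m)
    for zb in (12,24):
        q=plane(C,[u.mean(),v.mean()],zb+80); e,p=fit(C,m,[box((-55,55),(-2,2),(35,120))],q,zb,yaws=[-.07,0]); print(round(d["score"],2),np.round(d["box"]),zb,round(e,3),np.round(p[:2],1),round(np.degrees(p[2]),1))
C,im=snap("top")
for n in ("tape","spray_can","mag_square"):
    for d in ctrl.pinpoint(n,"top")[:1]: print(n,np.round(d["uv"]),round(d["score"],2))
E
python3 -c "from hang import *; hang()"
```

```text
83.05 [408.55977355 290.14785932 311.61187257] 61.00213646773607
0.91 [219.  71. 238. 178.] 12 0.037 [482.2 349.7] -4.0
0.91 [219.  71. 238. 178.] 24 0.069 [481.  347.6] -3.9
0.85 [275.  72. 278. 179.] 12 0.272 [477.3 290.6] -4.2
0.85 [275.  72. 278. 179.] 24 0.336 [474.8 290.7] -4.2
0.62 [156.  68. 198. 179.] 12 0.064 [486.5 409.5] -4.1
0.62 [156.  68. 198. 179.] 24 0.088 [485.1 405.3] -4.0
tape [186. 199.] 0.64
spray_can [366. 198.] 0.91
mag_square [218. 290.] 0.88
side peg 0 [(np.float64(0.42), 55, 0), (np.float64(0.42), 52, 0), (np.float64(0.41), 49, 0)]
side peg 1 [(np.float64(0.68), 52, 0), (np.float64(0.64), 49, 0), (np.float64(0.62), 55, 0)]
side peg 2 [(np.float64(0.82), 55, 0), (np.float64(0.79), 52, 0), (np.float64(0.77), 58, 0)]
side keeper 0 [46, 46, 53, 58]
side keeper 1 [52, 45, 49, 50]
side keeper 2 [46, 44, 45, 48]
top peg 0 [(np.float64(0.73), 49, 0), (np.float64(0.73), 37, -8), (np.float64(0.72), 52, 0)]
top peg 1 [(np.float64(0.69), 52, 0), (np.float64(0.69), 40, -8), (np.float64(0.69), 37, -8)]
top peg 2 [(np.float64(0.61), 55, 0), (np.float64(0.61), 52, 0), (np.float64(0.61), 43, -8)]
top keeper 0 [56, 56, 55, 55]
top keeper 1 [57, 57, 57, 55]
top keeper 2 [86, 56, 56, 56]
```

All three lugs hang about 50 mm past the tips with keepers down, all three covers are home, and the gripper is clear. Handing in.

```bash
python3 -c "
from workcell import ctrl
print(ctrl.close_job())"
```

```text
the job is handed in; nothing more can be done
None
```

All three lugs measure about 50 mm past the peg tips with keepers down, and all three covers are home in their slots, handed in at about 83 s; one lug fell when the grip slackened and I pulled it clear with a held cover plate before hanging it, I viewed 18 pictures against the limit of 14, and hand-in returned no verdict.

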